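# Prop open the sample chest and load it

### The job

Get the sample chest ready for the microscope session: raise its lid nearly upright, swing the prop rod up out of its clip and let the lid down on it so that the rod's tip sits in the slot under the lid's side ear and holds the lid open by itself. Only then load all the samples on the bench through the opening: every jar standing upright on the floor of the wide bay, every flat tin lying flat on the floor of the narrow bay next to the rod. Leave the lid propped, and do not disturb the box of pipette tips beside the chest.

Things in the scene. Friction and masses are not known exactly. Their poses are not given: they have to be found in the camera images.
- chest: light-blue open chest fixed to the bench, 220 (x) x 340 (y) x 75 mm high. Origin: centre of its underside; x points from its front (robot side) to the hinge side, y left, z up. Walls 10 mm thick; inner floor at z = 8, rim at z = 75 mm. A white divider 6 mm thick, its top at z = 50 mm, stands at y = -33 mm between the two bays
- wide_bay (a point): middle of the wide bay's floor; chest frame (0, 65, 8) mm. The bay spans chest x -100 to 100, y -30 to 160 mm
- narrow_bay (a point): middle of the narrow bay's floor, on the rod's side; chest frame (0, -98, 8) mm. The bay spans chest x -100 to 100, y -160 to -36 mm
- lid_hinge (a point): middle of the lid's hinge axis, which runs along the chest's y; chest frame (110, 0, 75) mm
- rod_pivot (a point): the rod's pivot, axis along the chest's y; chest frame (-55, -208, 55) mm, 38 mm outside the chest's -y wall
- lid (a joint): lid angle, rad: 0 shut, 1.5 its stop, nearly upright; the free front edge goes up and back. White panel 12 mm thick, 344 mm wide, free edge 222 mm from the hinge, 0.5 kg. Stiffish hinge: above about 1.41 the lid stays where it is left, lower it falls shut unless held or propped. Propped on the rod it stands at about 1.2 to 1.26
- lid_handle (a point): middle of the black bar handle on the lid's top near its free edge: bar 10 mm thick, 120 mm long, along the chest's y, its axis 45 mm above the lid's top face. In the lid's frame (chest's axes when shut, origin on the hinge) at x = -195, y = 0, z = 57 mm
- lid_slot (a point): middle of the slot under the steel ear on the lid's -y side, where the centre of the rod's tip belongs. Lid frame: x = -130, y = -208, z = -6 mm (the ear's underside is at z = 0). The slot is a 27 mm wide groove between two lips 14 mm deep, along y, so the tip has 7 mm of play either way along the lid
- rod (a joint): angle of the prop rod, rad: 0 lying level in its clip and pointing to the hinge side (the clip is open at the top and just cradles it), 1.57 upright; it swings up in the chest's x-z plane, and stays at any angle it is left at (light friction). In the slot it stands at about 0.84 to 0.97 (0.93 is good)
- rod_tip (a point): centre of the rod's ball tip, 12 mm across, 181 mm from the pivot; steel rod 8 mm thick
- rod_grip (a point): middle of the rod's grey plastic sleeve, 14 mm thick, 50 mm long, 85 mm from the pivot, to hold it by
- jar0: sample jar, upright: squat amber glass cylinder with a heavy base, 44 mm across, 50 mm tall with its white screw cap (cap 41 mm across, the top 12 mm); 70 to 140 g. Origin: centre of its underside, z up. May be absent (None)
- jar1: sample jar, upright: squat amber glass cylinder with a heavy base, 44 mm across, 50 mm tall with its white screw cap (cap 41 mm across, the top 12 mm); 70 to 140 g. Origin: centre of its underside, z up. May be absent (None)
- jar2: sample jar, upright: squat amber glass cylinder with a heavy base, 44 mm across, 50 mm tall with its white screw cap (cap 41 mm across, the top 12 mm); 70 to 140 g. Origin: centre of its underside, z up. May be absent (None)
- tin0: flat round aluminium sample tin with its lid on, 54 mm across, 18 mm tall, 60 g. Origin: centre of its underside, z up. May be absent (None)
- tin1: flat round aluminium sample tin with its lid on, 54 mm across, 18 mm tall, 60 g. Origin: centre of its underside, z up. May be absent (None)
- tipbox: bystander: white pipette-tip box 85 x 125 mm, 83 mm tall with its tips, to the left of the chest. Origin: centre of its underside
Things that resemble listed ones, but are neither listed nor needed, are in the scene too. What is shaped like the jar0 but green, purple or yellow is not meant.

How it is judged:
By the outcome, as a careful person would: the job done as asked, in the order asked, and still so for the second after the job is handed in, with the robot touching nothing.
Of jar0, jar1, jar2, tin0, tin1 only 3 to 5 are there at a start; the rules pass over those that are not, and their reading is None.
At some moment in a run one of jar0, jar1, jar2, tin0, tin1 may be knocked a few centimetres aside while the robot is not near it.
It also fails if it takes over 210 s, if anything falls off the work surface, if the arm or the gripper's body presses on something with over 40 N, if the wrist force passes 120 N, or if a joint passes its speed limit or range.

### The arm

A 6-joint arm with a two-finger parallel gripper is mounted at the origin on the work surface. World frame = base frame: x ahead of the robot, y to its left, z up, the work surface at z = 0. Lengths are in m, angles in rad, forces in N, time in s.
With the tool pointing down it reaches from about 0.425 to 0.95 m from the base axis. Payload 3.5 kg.
Tool frame: the origin (TCP) lies at the very end of the fingers, on their centre line; the grasp point (between the pads) lies 19 mm behind it; z points along the fingers, x is the direction in which the jaws open and shut, and the axes are right-handed (so a half turn about z gives the same grasp; the last joint's range is limited). The gripper opens to 85 mm and grips with 20 to 120 N. Pads are 22 mm wide; open, the fingers measure 114 mm over their backs; the gripper's body (76 mm by 85 mm) begins 54 mm behind the grasp point. The pads swing forward as they close: fully open they stand 13 mm farther back than shut.
Start: joints at [1.156, 0.286, 1.577, -0, 1.279, -0.15], TCP at [0.177, 0.651, 0.231] pointing down, gripper open.
Joint ranges: [-2.77, 2.77], [-0.9, 2.22], [0.21, 2.48], [-1.53, 4.67], [0.24, 2.81], [-2.84, 2.84]. Speed limits (rad/s): [2.79, 2.79, 3.14, 3.14, 3.14, 3.14].

### API

Orientations are given as a 3x3 rotation matrix whose columns are the frame's x, y, z axes.
In Python, from station import * gives the robot as it stands. The module is installed in compiled form; this text tells all that it offers.
- The arm moves only by the tool step_arm, never from a script. Its argument "steps" is a list of rows, each a list of 7 numbers: the shift along the tool's x, y, z in m, then the turn, a rotation vector about the tool's x, y, z in rad, then the closure in counts, from 0 (fully open) to 255 (shut). In form: [[dx, dy, dz, rx, ry, rz, gripper], ...]. A call has 1 to 10 rows; each row shifts and turns the commanded pose from where the row before left it, along the tool's axes as they then stand; what a row does not reach is not made up. A row lasts 1/12 s, in which the tool goes at most 41.7 mm and 7.16 degrees, less where a joint would pass 70% of its speed; a pose out of reach is approached as far as the arm can. A call is refused whole if a number of a shift passes 0.0417 or a number of a turn 0.125, either way. A call with a gripper value outside its range is refused whole. The fingers move at their own pace and stop on an object; "squeeze" is the grip in N (left out, the last holds). Time passes only in rows, so rows that do not move let the fingers close. It gives the time, the measured TCP pose, the force and the opening at its end, in the units of the state.
- get_obs(): the state, without advancing time (a new reading comes with each control period).
- get_image(name): name is "side" or "top"; returns a dict with "img" (384x512x3 uint8, red, green, blue), "range_z" (384x512 float32, m along the optical axis (not along the pixel's ray), 0 where there is no reading), "fx", "fy", "cx", "cy" (pixels), "k1" (the pictures are not rectified: a ray, as slopes to the right and down, at radius r is drawn at 1 + k1 r^2 times it, then the intrinsics apply), "pose" (4x4, takes a point from camera to world coordinates). Camera axes: x right, y down, z forward; pixel columns grow to the right and rows downward; lengths in m; the calibration is good to about 2 mm. A picture is of the moment at which its call begins.
- finish_job(): hands the job in, once; it reports no verdict.
Trained networks look in the newest picture that a camera, given by its name, has taken for a name from the list of things; names that differ only in an ending like _2 or _b are one class to them, and where a whole thing is asked for, a point or a joint stands for the part that bears it (a point fixed in the world has none). Each returns a list of dicts, best first, with "confidence" (0 to 1); they miss things now and then, are a little off and sometimes report something else, mostly with a low value. They report only what shows in the picture. A call takes as long as a camera call. They do not tell look-alikes from the thing itself.
- recognise(camera, name): "uv" ([column, row] in pixels, amid what is visible of it).
The state is a dict: "time_s": time; "qpos": joint angles; "qd": joint speeds; "joint_efforts": joint torques, N m; "position": TCP position; "tool_rot": TCP orientation; "wrist_force": force on the tool from outside, world axes, zero at the start; "moment": the same for the moment, N m; "grip_width": finger opening in m.
Only numpy, scipy, OpenCV 4.12 (cv2) and the standard library are available. Lean on these libraries where they do the work, as an engineer would, in place of code of your own. Each camera call takes 0.05 s, during which the arm holds its last target. There are 200 camera calls.

## Working session

There is one attempt and no reset: what is moved stays moved. The work goes in short steps, Python scripts to look and compute and a tool call to move; the robot and the scene stay as the last step left them, time stands still between calls to the robot, and variables do not carry over. Pictures are saved under pics/ and viewed, about 12 in all and at most 16, crops included, and the job is handed in when it is done.

Besides the shell and the picture viewer there is one more tool, called after ">>>" as name(argument=value, ...), one argument or row to a line, values as JSON. step_arm: Moves the arm, as the interface text tells. Its arguments: {"type":"object","properties":{"steps":{"type":"array"},"squeeze":{"type":"number"}},"required":["steps"]}

```bash
mkdir -p pics; cat > h.py <<'E'
from station import *
import numpy as np, cv2
np.set_printoptions(precision=4,suppress=True)
def ray(im,u,v):
    K=np.array([[im['fx'],0,im['cx']],[0,im['fy'],im['cy']],[0,0,1.]])
    return cv2.undistortPoints(np.array([[[u,v]]],float),K,np.array([im['k1'],0,0,0,0.]))[0,0]
def p3(im,u,v,z=None):
    a=ray(im,u,v); d=np.array([a[0],a[1],1]); T=im['pose']
    if z is None:
        w=im['range_z'][max(0,int(v)-1):int(v)+2,max(0,int(u)-1):int(u)+2]; w=w[w>0]
        if not len(w): return None
        return T[:3,:3]@(d*np.median(w))+T[:3,3]
    e=T[:3,:3]@d; return T[:3,3]+e*(z-T[2,3])/e[2]
def cloud(im):
    h,w=im['range_z'].shape; v,u=np.mgrid[:h,:w]
    K=np.array([[im['fx'],0,im['cx']],[0,im['fy'],im['cy']],[0,0,1.]])
    a=cv2.undistortPoints(np.stack([u,v],-1).reshape(-1,1,2).astype(float),K,np.array([im['k1'],0,0,0,0.])).reshape(h,w,2)
    z=im['range_z'][...,None]; P=np.concatenate([a*z,z],-1)@im['pose'][:3,:3].T+im['pose'][:3,3]
    P[im['range_z']<=0]=np.nan; return P
def proj(im,p):
    T=im['pose']; c=T[:3,:3].T@(np.asarray(p)-T[:3,3]); a=c[:2]/c[2]; a=a*(1+im['k1']*(a@a))
    return a[0]*im['fx']+im['cx'],a[1]*im['fy']+im['cy']
def save(im,n): cv2.imwrite('pics/'+n,im['img'][...,::-1])
E
python3 - <<'E'
from h import *
for c in ['top','side']:
    im=get_image(c); save(im,c+'0.png'); print(c,im['pose'],im['fx'],im['k1'])
    for n in ['chest','lid_handle','rod_grip','rod_tip','rod_pivot','jar0','tin0','tipbox','lid_slot']:
        for r in recognise(c,n):
            q=p3(im,*r['uv']); print(n,np.round(r['uv']),round(r['confidence'],2),q)
E
```

```text
top [[-0.0038 -0.9817  0.1906  0.2663]
 [-0.9999  0.0018 -0.0108  0.017 ]
 [ 0.0103 -0.1907 -0.9816  1.5467]
 [ 0.      0.      0.      1.    ]] 443.48980972096945 -0.029916139470678362
chest [217. 194.] 0.57 [0.5286 0.1348 0.0851]
chest [347. 218.] 0.22 [ 0.457  -0.3133  0.0158]
lid_handle [213. 194.] 0.83 [0.5297 0.1464 0.0866]
rod_grip [216. 196.] 0.21 [0.5247 0.1369 0.0844]
rod_tip [217. 198.] 0.4 [0.5162 0.1333 0.086 ]
rod_pivot [218. 196.] 0.77 [0.5213 0.129  0.0863]
jar0 [324. 225.] 0.74 [ 0.4295 -0.2274  0.0492]
jar0 [378. 191.] 0.73 [ 0.545  -0.4177  0.0461]
jar0 [335. 248.] 0.69 [ 0.3496 -0.2619  0.046 ]
jar0 [283. 248.] 0.51 [ 0.351  -0.086   0.0526]
jar0 [314. 189.] 0.5 [ 0.5527 -0.196   0.0501]
tin0 [345. 182.] 0.71 [ 0.5834 -0.3117  0.0167]
tin0 [346. 220.] 0.44 [ 0.449  -0.3121  0.0148]
tipbox [121. 205.] 0.96 [0.4979 0.4614 0.0578]
tipbox [216. 196.] 0.25 [0.5214 0.1367 0.0855]
lid_slot [211. 198.] 0.96 [0.5167 0.153  0.0854]
lid_slot [349. 220.] 0.24 [ 0.4501 -0.3213  0.0147]
side [[ 0.8368 -0.2879  0.4656 -0.132 ]
 [-0.5469 -0.4035  0.7335 -1.0304]
 [-0.0233 -0.8685
[... 169 characters left out ...]
0.531  0.1154 0.0849]
rod_grip [271. 209.] 0.75 [ 0.5514 -0.0665  0.0599]
rod_tip [267. 211.] 0.57 [ 0.5362 -0.0653  0.0601]
rod_pivot [231. 187.] 0.6 [0.5017 0.0736 0.0858]
jar0 [301. 240.] 0.92 [ 0.544  -0.212   0.0403]
jar0 [231. 263.] 0.85 [ 0.3416 -0.1875  0.0405]
jar0 [271. 265.] 0.78 [ 0.4213 -0.2494  0.0403]
jar0 [246. 285.] 0.74 [ 0.327  -0.28    0.0433]
jar0 [218. 250.] 0.63 [ 0.347  -0.1127  0.0343]
jar0 [352. 293.] 0.6 [ 0.5196 -0.4358  0.0333]
tin0 [296. 285.] 0.56 [ 0.4451 -0.3219  0.0152]
tin0 [273. 212.] 0.56 [ 0.5532 -0.0714  0.0536]
tin0 [335. 262.] 0.53 [ 0.5803 -0.3106  0.0166]
tipbox [171. 149.] 0.66 [0.4849 0.4616 0.0654]
lid_slot [231. 182.] 0.65 [0.5164 0.0948 0.086 ]
```

```bash
python3 - <<'E'
import cv2,numpy as np
a=cv2.imread('pics/top0.png');b=cv2.imread('pics/side0.png')
cv2.imwrite('pics/top0b.png',cv2.resize(a,(768,576)));cv2.imwrite('pics/side0b.png',cv2.resize(b,(768,576)))
E
```

```text
(no output)
```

View pics/top0.png

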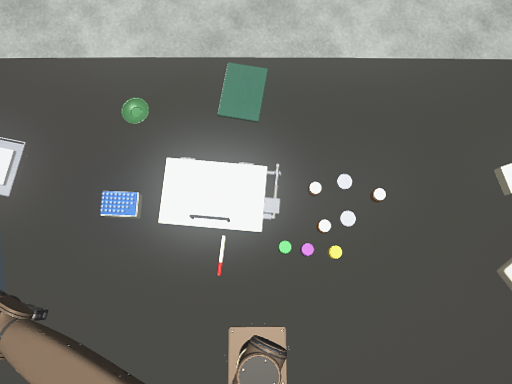

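View pics/side0.png

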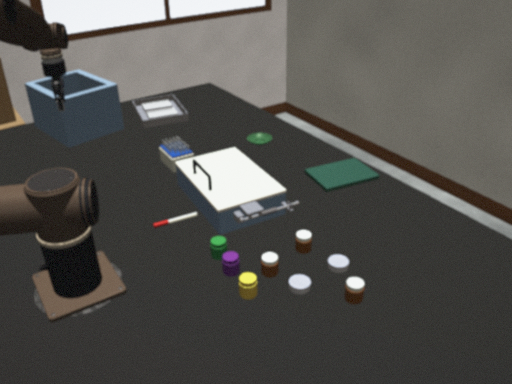

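The top view shows the lid at (160–267, 158–231), the handle at (210,218) and the rod on its right at (277,165–218). Three amber jars with white caps are at (315,188), (324,226) and (379,194), and two tins at (345,182) and (348,218). The green, purple and yellow jars are decoys. Next I'll fit the chest pose.

```bash
python3 - <<'E'
from h import *
im=get_image('top'); P=cloud(im); I=im['img'].astype(int)
m=(abs(P[...,2]-.087)<.008)&(P[...,0]>.35)&(P[...,0]<.75)&(P[...,1]>-.1)&(P[...,1]<.33)&(I.min(-1)>150)
n,l,s,c=cv2.connectedComponentsWithStats(m.astype(np.uint8)); k=1+np.argmax(s[1:,4])
cs,_=cv2.findContours((l==k).astype(np.uint8),0,cv2.CHAIN_APPROX_NONE)
ct=max(cs,key=len)[:,0]
xy=np.array([p3(im,u,v,.087)[:2] for u,v in ct]).astype(np.float32)
r=cv2.minAreaRect(xy); print(r); print(cv2.boxPoints(r)); print('medz',np.nanmedian(P[l==k][:,2]))
# caps & tins
for z0,nm in((.05,'jar'),(.018,'tin')):
    m=(abs(P[...,2]-z0)<.012)&(P[...,1]<-.1)&(P[...,0]>.25)&(I.min(-1)>120)
    n,l,s,c=cv2.connectedComponentsWithStats(m.astype(np.uint8))
    for k in range(1,n):
        if s[k,4]>20: print(nm,s[k,4],c[k],p3(im,*c[k],z0), np.nanmedian(P[l==k][:,2]))
im=get_image('side'); P=cloud(im); I=im['img'].astype(int)
m=(abs(P[...,2]-.087)<.01)&(P[...,0]>.35)&(P[...,0]<.75)&(P[...,1]>-.1)&(P[...,1]<.33)&(I.min(-1)>150)
n,l,s,c=cv2.connectedComponentsWithStats(m.astype(np.uint8)); k=1+np.argmax(s[1:,4])
cs,_=cv2.findContours((l==k).astype(np.uint8),0,cv2.CHAIN_APPROX_NONE); ct=max(cs,key=len)[:,0]
xy=np.array([p3(im,u,v,.087)[:2] for u,v in ct]).astype(np.float32)
r=cv2.minAreaRect(xy); print('side',r); print(cv2.boxPoints(r))
for z0,nm in((.05,'jar'),(.018,'tin')):
    m=(abs(P[...,2]-z0)<.008)&(P[...,1]<-.1)&(P[...,0]>.25)&(I.min(-1)>120)
    n,l,s,c=cv2.connectedComponentsWithStats(m.astype(np.uint8))
    for k in range(1,n):
        if s[k,4]>20: print(nm,s[k,4],c[k],p3(im,*c[k],z0))
o=get_obs(); print(o['tool_rot'],o['position'],o['grip_width'])
E
```

```text
((0.5296167135238647, 0.12230554223060608), (0.39445871114730835, 0.228155255317688), 84.8762435913086)
[[ 0.3984 -0.0639]
 [ 0.6256 -0.0843]
 [ 0.6609  0.3086]
 [ 0.4336  0.3289]]
medz 0.08558739371189406
jar 188 [507.5585 175.0106] [ 0.6018 -0.881   0.05  ] 0.046602658446367684
jar 104 [314.8942 187.7308] [ 0.5576 -0.2     0.05  ] 0.04791716198450269
jar 104 [379.2596 193.9327] [ 0.5354 -0.4219  0.05  ] 0.048134163792980855
jar 117 [324.0598 224.8803] [ 0.4291 -0.2275  0.05  ] 0.0493194265821868
jar 32 [288.1562 246.1875] [ 0.3578 -0.1043  0.05  ] 0.05071263579094254
jar 108 [307.287  248.7593] [ 0.3489 -0.1684  0.05  ] 0.049021495538591475
jar 98 [335.7245 251.6429] [ 0.3389 -0.2639  0.05  ] 0.04845990915359499
jar 74 [508.1486 270.6081] [ 0.2716 -0.8465  0.05  ] 0.05498837507272214
tin 174 [344.1609 181.4598] [ 0.5862 -0.3089  0.018 ] 0.016055113107948937
tin 192 [347.3438 217.7292] [ 0.4573 -0.3147  0.018 ] 0.016950026226905557
side ((0.5273953676223755, 0.11728072166442871), (0.40187913179397583, 0.22575163841247559), 84.91561889648438)
[[ 0.3972 -0.0729]
 [ 0.622  -0.0929]
 [ 0.6576  0.3074]
 [ 0.4328  0.3274]]
jar 126 [303.1825 234.4921] [ 0.5576 -0.2047  0.05  ]
jar 149 [269.2953 257.1879] [ 0.4272 -0.2324  0.05  ]
jar 172 [354.6686 283.0465] [ 0.5342 -0.4266  0.05  ]
tin 229 [338.1834 260.8079] [ 0.5873 -0.3136  0.018 ]
tin 269 [299.3532 281.6394] [ 0.4554 -0.3198  0.018 ]
[[ 0.2617  0.9652 -0.    ]
 [ 0.9652 -0.2617 -0.    ]
 [-0.      0.     -1.    ]] [0.1766 0.6515 0.2313] 0.08520421027287302
```

```bash
cat >> h.py <<'E'
yaw=-0.089; O=np.array([.5285,.148,0]); 
def Rc(): return cv2.Rodrigues(np.array([0,0,yaw]))[0]
def C(x,y,z): return O+Rc()@(np.array([x,y,z])/1000)   # chest mm -> world
def inv(p): return Rc().T@(np.asarray(p)-O)*1000
def delta(p,o=None):
    o=o or get_obs(); return o['tool_rot'].T@(np.asarray(p)-o['position'])
E
python3 - <<'E'
from h import *
for c in('top','side'):
    im=get_image(c);P=cloud(im);I=im['img'].astype(int)
    m=(abs(P[...,2]-.132)<.012)&(P[...,0]>.35)&(P[...,0]<.6)&(abs(P[...,1]-.15)<.1)
    print(c,m.sum(), [np.round(inv(p)) for p in (P[m].min(0),P[m].max(0),np.median(P[m],0))] if m.any() else '')
    # colour-based handle: dark pixels inside lid
    m2=(I.max(-1)<90); 
    for u,v in np.argwhere(m2)[:, ::-1]: pass
    ok=np.zeros(m2.shape,bool); a=proj(im,C(-85,0,132)); 
    ys,xs=np.nonzero(m2[int(a[1])-14:int(a[1])+15,int(a[0])-24:int(a[0])+25]); print('pred',a,'dark mean',xs.mean()+int(a[0])-24,ys.mean()+int(a[1])-14,len(xs))
    m=(P[...,2]>.035)&(P[...,2]<.075)&(P[...,0]>.38)&(P[...,0]<.72)&(P[...,1]>-.13)&(P[...,1]<-.03)
    q=np.array([inv(p) for p in P[m]]); q=q[(q[:,1]<-195)&(q[:,1]>-225)]
    for x0 in range(-80,160,20):
        s=q[(q[:,0]>=x0)&(q[:,0]<x0+20)]
        if len(s): print(x0,len(s),np.median(s,0).round(1))
    I2=cv2.resize(im['img'][150:240,190:300] if c=='top' else im['img'][140:230,170:310],None,fx=5,fy=5,interpolation=cv2.INTER_CUBIC)
    cv2.imwrite(f'pics/{c}1.png',I2[...,::-1])
    for n,p in dict(pivot=(-55,-208,55),grip=(30,-208,55),tip=(126,-208,55),flc=(-112,172,87),frc=(-112,-172,87)).items(): print(n,proj(im,C(*p)))
E
```

```text
top 119 [array([-89., -65., 124.]), array([-78.,  64., 142.]), array([-85.,  -4., 135.])]
pred (np.float64(208.74417110073654), np.float64(217.85717613016686)) dark mean 229.0 220.0 1
-80 1 [ -63.  -198.    63.3]
-60 24 [ -51.6 -204.2   57.9]
-40 3 [ -36.4 -205.9   72.5]
-20 2 [  -9.8 -218.7   72.9]
0 13 [  13.9 -206.    60.1]
20 24 [  30.7 -207.9   58.8]
40 19 [  48.7 -206.8   58.6]
60 15 [  70.6 -207.8   56.6]
80 24 [  95.  -209.7   54.9]
100 22 [ 105.  -207.1   54.4]
120 10 [ 125.2 -207.9   56.2]
pivot (np.float64(273.02362342528886), np.float64(217.195263311222))
grip (np.float64(274.9637432418297), np.float64(192.59155976727615))
tip (np.float64(277.1017793364011), np.float64(165.42710446844802))
flc (np.float64(157.3539897073373), np.float64(223.15112365829225))
frc (np.float64(261.2195799746251), np.float64(232.18268118396833))
side 100 [array([-86., -69., 123.]), array([-82.,  62., 140.]), array([-84., -10., 135.])]
pred (np.float64(199.72725987767214), np.float64(167.9715366762398)) dark mean 184.84916201117318 172.7150837988827 179
-80 9 [ -61.  -200.4   55.9]
-60 49 [ -51.8 -202.7   56.8]
-40 27 [ -34.9 -216.8   63.7]
-20 29 [  -6.3 -214.    59.3]
0 18 [  14.7 -212.8   58.7]
20 31 [  30.2 -212.4   58.2]
40 28 [  47.6 -212.4   57.2]
60 17 [  69.6 -211.4   57.6]
80 30 [  97.6 -211.4   56.2]
100 38 [ 105.6 -214.1   56.4]
120 16 [ 126.5 -211.7   57.3]
pivot (np.float64(240.7804225103355), np.float64(219.65008210223638))
grip (np.float64(267.1776641394094), np.float64(211.36433173396176))
tip (np.float64(295.47277740969054), np.float64(202.4630029516084))
flc (np.float64(173.02681566339257), np.float64(161.1648583942425))
frc (np.float64(216.20383904220503), np.float64(209.5063053250116))
```

View pics/side1.png

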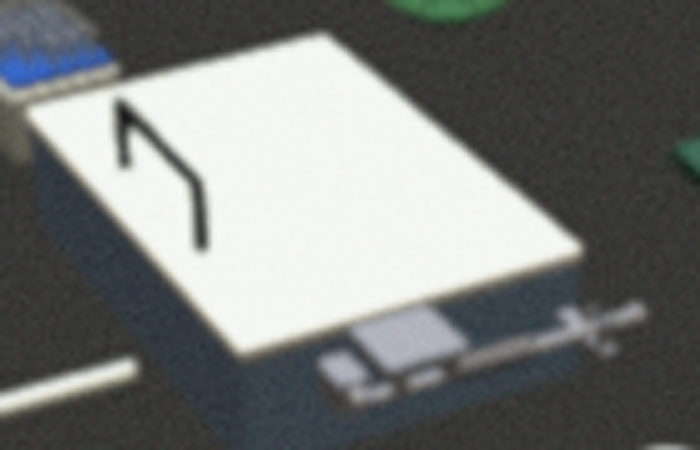

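>>> step_arm(
  steps=[
    [0, 0, 0, 0, 0, 0.12, 0],
    [0, 0, 0, 0, 0, 0.12, 0],
    [0, 0, 0, 0, 0, 0.12, 0],
    [0, 0, 0, 0, 0, 0.12, 0],
    [0, 0, 0, 0, 0, 0.12, 0],
    [0, 0, 0, 0, 0, 0.12, 0],
    [0, 0, 0, 0, 0, 0.12, 0],
    [0, 0, 0, 0, 0, 0.12, 0],
    [0, 0, 0, 0, 0, 0.12, 0],
    [0, 0, 0, 0, 0, 0.12, 0],
  ],
  squeeze=40,
)

```text
time_s: 2.03
position: [0.1766, 0.6515, 0.2313]
tool_rot: [[0.995, 0.1, 0.0], [0.1, -0.995, -0.0], [0.0, 0.0, -1.0]]
wrist_force: [-0.1, -0.1, -0.5]
grip_width: 0.0853
```

>>> step_arm(
  steps=[
    [0, 0, 0, 0, 0, 0.095, 0],
    [0, 0, 0, 0, 0, 0.094, 0],
    [0.026, 0.039, 0, 0, 0, 0, 0],
    [0.026, 0.039, 0, 0, 0, 0, 0],
    [0.026, 0.039, 0, 0, 0, 0, 0],
    [0.026, 0.039, 0, 0, 0, 0, 0],
    [0.026, 0.039, 0, 0, 0, 0, 0],
    [0.026, 0.039, 0, 0, 0, 0, 0],
    [0.026, 0.039, 0, 0, 0, 0, 0],
    [0.026, 0.039, 0, 0, 0, 0, 0],
  ],
)

```text
time_s: 2.87
position: [0.3384, 0.358, 0.2316]
tool_rot: [[0.997, -0.082, 0.001], [-0.082, -0.997, 0.001], [0.001, -0.001, -1.0]]
wrist_force: [-0.1, 0.2, -0.2]
grip_width: 0.0854
```

>>> step_arm(
  steps=[
    [0.026, 0.039, 0, 0, 0, 0, 100],
    [0.026, 0.039, 0, 0, 0, 0, 100],
    [0.025, 0.039, 0, 0, 0, 0, 100],
    [0.024, 0.039, 0, 0, 0, 0, 100],
    [0, 0, 0, 0, 0, 0, 100],
    [0, 0, 0, 0, 0, 0, 100],
  ],
)

```text
time_s: 3.37
position: [0.4175, 0.211, 0.2316]
tool_rot: [[0.996, -0.088, 0.0], [-0.088, -0.996, 0.0], [0.0, -0.0, -1.0]]
wrist_force: [-0.5, 0.2, 0.4]
grip_width: 0.052
```

```bash
sed -i 's/.5285,.148,0/.5285,.146,0/' h.py; python3 - <<'E'
from h import *
o=get_obs();print(o['position'],inv(o['position']),o['tool_rot'],o['grip_width'],delta(C(-85,0,113)))
E
```

```text
[0.4175 0.211  0.2316] [-116.3511   54.9092  231.5864] [[ 0.9961 -0.088   0.0004]
 [-0.088  -0.9961  0.0004]
 [ 0.0004 -0.0004 -1.    ]] 0.05196067100250056 [0.0313 0.055  0.1186]
```

>>> step_arm(
  steps=[
    [0.016, 0.027, 0, 0, 0, 0, 120],
    [0.015, 0.028, 0, 0, 0, 0, 120],
    [0, 0, 0.03, 0, 0, 0, 120],
    [0, 0, 0.03, 0, 0, 0, 120],
    [0, 0, 0.03, 0, 0, 0, 120],
    [0, 0, 0.028, 0, 0, 0, 120],
    [0, 0, 0, 0, 0, 0, 200],
    [0, 0, 0, 0, 0, 0, 255],
    [0, 0, 0, 0, 0, 0, 255],
    [0, 0, 0, 0, 0, 0, 255],
  ],
  squeeze=40,
)

```text
time_s: 4.2
position: [0.449, 0.1559, 0.1171]
tool_rot: [[0.997, -0.082, 0.018], [-0.082, -0.997, 0.0], [0.018, -0.002, -1.0]]
wrist_force: [12.8, -1.3, -7.8]
grip_width: 0.0088
```

>>> step_arm(
  steps=[
    [0, 0, 0, 0, 0, 0, 255],
    [0, 0, 0, 0, 0, 0, 255],
    [0, 0, 0, 0, 0, 0, 255],
  ],
)

```text
time_s: 4.45
position: [0.4492, 0.1559, 0.1174]
tool_rot: [[0.996, -0.082, 0.018], [-0.082, -0.997, 0.001], [0.018, -0.002, -1.0]]
wrist_force: [11.9, -1.1, -8.5]
grip_width: 0.0082
```

```bash
python3 - <<'E'
from h import *
o=get_obs();print(o['position'],inv(o['position']),o['grip_width'],o['wrist_force'])
E
```

```text
[0.4492 0.1559 0.1174] [-79.9127   2.8398 117.418 ] 0.008238541214301605 [11.9034 -1.0638 -8.5227]
```

>>> step_arm(
  steps=[
    [0.0051, 0, -0.0125, 0, 0, 0, 255],
    [0.0051, 0, -0.0125, 0, 0, 0, 255],
    [0.0051, 0, -0.0125, 0, 0, 0, 255],
    [0.0075, 0, -0.0113, 0, 0, 0, 255],
    [0.0075, 0, -0.0113, 0, 0, 0, 255],
    [0.0075, 0, -0.0113, 0, 0, 0, 255],
  ],
)

```text
time_s: 4.95
position: [0.4861, 0.1525, 0.1864]
tool_rot: [[0.996, -0.083, 0.018], [-0.083, -0.997, 0.001], [0.018, -0.002, -1.0]]
wrist_force: [23.2, 0.1, -22.9]
grip_width: 0.0083
```

```bash
python3 - <<'E'
from h import *
o=get_obs();print(inv(o['position']),o['tool_rot'],o['grip_width'],o['wrist_force'],o['moment'])
E
```

```text
[-42.7993   2.7372 186.4147] [[ 0.9964 -0.0828  0.0179]
 [-0.0829 -0.9966  0.0006]
 [ 0.0178 -0.0021 -0.9998]] 0.008251698877068375 [ 23.1607   0.1001 -22.9341] [ 0.0056 -3.2872 -0.0744]
```

>>> step_arm(
  steps=[
    [0.0115, 0, -0.0096, 0, 0, 0, 255],
    [0.0105, 0, -0.0096, 0, 0, 0, 255],
    [0.0095, 0, -0.0096, 0, 0, 0, 255],
    [0.0113, 0, -0.0075, 0, 0, 0, 255],
    [0.0113, 0, -0.0075, 0, 0, 0, 255],
    [0.0113, 0, -0.0075, 0, 0, 0, 255],
  ],
)

```text
time_s: 5.45
position: [0.5453, 0.1472, 0.237]
tool_rot: [[0.997, -0.082, -0.001], [-0.082, -0.997, -0.001], [-0.001, 0.001, -1.0]]
wrist_force: [2.7, -1.4, -11.7]
grip_width: 0.0083
```

```bash
python3 - <<'E'
from h import *
o=get_obs();print(inv(o['position']),o['tool_rot'],o['grip_width'],o['wrist_force'],o['moment'])
im=get_image('side');save(im,'side2.png')
E
```

```text
[ 16.6153   2.7252 236.9644] [[ 0.9966 -0.082  -0.0015]
 [-0.082  -0.9966 -0.0009]
 [-0.0014  0.001  -1.    ]] 0.008289884040985148 [  2.7447  -1.3969 -11.6688] [-0.1782 -0.2295 -0.0376]
```

View pics/side2.png

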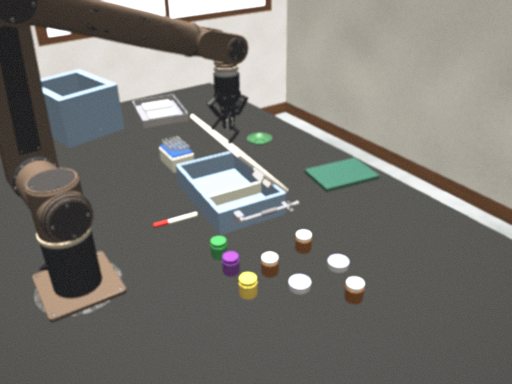

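The lid is going up: it shows as a white strip from (195,115) to (285,187), the gripper is on the handle and the chest is open. I'll continue.

>>> step_arm(
  steps=[
    [0.0125, 0, -0.0051, 0, 0, 0, 255],
    [0.0125, 0, -0.0051, 0, 0, 0, 255],
    [0.0125, 0, -0.0051, 0, 0, 0, 255],
    [0.0133, 0, -0.0025, 0, 0, 0, 255],
    [0.0133, 0, -0.0025, 0, 0, 0, 255],
    [0.0133, 0, -0.0025, 0, 0, 0, 255],
  ],
)

```text
time_s: 6.0
position: [0.6228, 0.1403, 0.2624]
tool_rot: [[0.997, -0.082, 0.0], [-0.082, -0.997, -0.002], [0.0, 0.002, -1.0]]
wrist_force: [-2.0, -2.7, -4.7]
grip_width: 0.0083
```

>>> step_arm(
  steps=[
    [0.0135, 0, 0.0002, 0, 0, 0, 255],
    [0.0135, 0, 0.0002, 0, 0, 0, 255],
    [0.0135, 0, 0.0002, 0, 0, 0, 255],
    [0.006, 0, 0.001, 0, 0, 0, 255],
    [0.006, 0, 0.001, 0, 0, 0, 255],
    [0, 0, 0, 0, 0, 0, 255],
  ],
)

```text
time_s: 6.5
position: [0.6772, 0.1356, 0.2601]
tool_rot: [[0.997, -0.083, 0.006], [-0.083, -0.997, -0.001], [0.006, 0.001, -1.0]]
wrist_force: [-0.8, -4.3, 6.7]
grip_width: 0.0083
```

```bash
python3 - <<'E'
from h import *
o=get_obs();p=inv(o['position']);print(p,o['grip_width'],o['wrist_force'],o['moment'])
r=p+[0,0,19]-[110,0,75]; print(r,np.hypot(r[0],r[2]),'theta',np.arctan2(57,-195)-np.arctan2(r[2],r[0]))
E
```

```text
[149.001    2.8877 260.0584] 0.008303467688019817 [-0.8083 -4.3428  6.6901] [-0.6015  0.2129 -0.1073]
[ 39.001    2.8877 204.0584] 207.75199734282373 theta 1.4752606323621817
```

>>> step_arm(
  steps=[
    [0, 0, 0, 0, 0, 0, 170],
    [0, 0, 0, 0, 0, 0, 170],
    [0, 0, 0, 0, 0, 0, 170],
    [0, 0, -0.015, 0, 0, 0, 170],
    [0, 0, -0.03, 0, 0, 0, 170],
    [0, 0, -0.03, 0, 0, 0, 170],
    [0, 0, -0.03, 0, 0, 0, 170],
  ],
)

```text
time_s: 7.08
position: [0.6745, 0.1368, 0.3614]
tool_rot: [[0.997, -0.082, -0.002], [-0.082, -0.997, 0.001], [-0.002, -0.001, -1.0]]
wrist_force: [0.3, -0.4, 0.3]
grip_width: 0.0282
```

```bash
python3 - <<'E'
from h import *
o=get_obs();p=inv(o['position']);print(p,o['grip_width'],o['wrist_force'],o['qpos'])
for c in('side','top'):
    im=get_image(c);save(im,c+'3.png');P=cloud(im);I=im['img'].astype(int)
    q=(P-O)@Rc()*1000
    m=(abs(q[...,1])<165)&(q[...,2]>120)&(q[...,2]<280)&(q[...,0]>60)&(q[...,0]<150)&(I.min(-1)>120)
    s=q[m]; print(c,len(s))
    if len(s)>30:
        A=np.polyfit(s[:,2],s[:,0],1); print('x=%.3f z+%.1f'%tuple(A),'theta',np.pi/2-np.arctan(-A[0]) if 1 else 0, 'x at z75',np.polyval(A,75))
E
```

```text
[146.2554   3.8646 361.4419] 0.028245878413896145 [ 0.3224 -0.3737  0.3225] [0.0527 0.254  1.3828 0.0008 1.5064 0.1349]
side 32
x=0.296 z+48.6 theta 1.8587356894905978 x at z75 70.82291676838855
top 344
x=-0.068 z+111.7 theta 1.502998206814954 x at z75 106.62023521387579
```

>>> step_arm(
  steps=[
    [-0.0145, 0.0265, 0, 0, 0, 0, 150],
    [-0.0145, 0.0265, 0, 0, 0, 0, 150],
    [-0.0145, 0.0265, 0, 0, 0, 0, 150],
    [-0.0145, 0.0265, 0, 0, 0, 0, 150],
    [-0.0145, 0.0265, 0, 0, 0, 0, 150],
    [-0.0145, 0.0265, 0, 0, 0, 0, 150],
    [-0.0145, 0.0265, 0, 0, 0, 0, 150],
    [-0.0145, 0.0265, 0, 0, 0, 0, 150],
    [0, 0, 0, 0, 0, -0.12, 150],
    [0, 0, 0, 0, 0, -0.12, 150],
  ],
)

```text
time_s: 8.02
position: [0.541, -0.0663, 0.3606]
tool_rot: [[0.987, 0.16, -0.0], [0.16, -0.987, 0.001], [-0.0, -0.001, -1.0]]
wrist_force: [0.1, 0.7, -0.2]
grip_width: 0.0353
```

>>> step_arm(
  steps=[
    [0, 0, 0, 0, 0, -0.12, 150],
    [0, 0, 0, 0, 0, -0.12, 150],
    [0, 0, 0, 0, 0, -0.12, 150],
    [0, 0, 0, 0, 0, -0.12, 150],
    [0, 0, 0, 0, 0, -0.12, 150],
    [0, 0, 0, 0, 0, -0.12, 150],
    [0, 0, 0, 0, 0, -0.12, 150],
    [0, 0, 0, 0, 0, -0.12, 150],
    [0, 0, 0, 0, 0, -0.12, 150],
    [0, 0, 0, 0, 0, -0.12, 150],
  ],
)

```text
time_s: 8.85
position: [0.5417, -0.0649, 0.3602]
tool_rot: [[0.206, 0.979, -0.001], [0.979, -0.206, 0.001], [0.001, -0.001, -1.0]]
wrist_force: [0.0, -0.2, 1.3]
grip_width: 0.0349
```

>>> step_arm(
  steps=[
    [0, 0, 0.035, 0, 0, -0.12, 150],
    [0, 0, 0.035, 0, 0, -0.01, 150],
    [0, 0, 0.035, 0, 0, 0, 150],
    [0, 0, 0.035, 0, 0, 0, 150],
    [0, 0, 0.03, 0, 0, 0, 150],
    [0, 0, 0, 0, 0, 0, 150],
  ],
)

```text
time_s: 9.35
position: [0.5369, -0.0635, 0.1827]
tool_rot: [[0.083, 0.996, -0.014], [0.997, -0.083, 0.005], [0.004, -0.015, -1.0]]
wrist_force: [-1.7, -0.2, -1.7]
grip_width: 0.0354
```

```bash
python3 - <<'E'
from h import *
o=get_obs();p=inv(o['position']);print(p,o['grip_width'],o['tool_rot'],o['qpos'],delta(C(30,-208,36)))
yawt=np.arctan2(o['tool_rot'][1,0],o['tool_rot'][0,0]); print('yaw err', yawt-(np.pi/2+yaw))
for c in('side','top'):
    im=get_image(c);P=cloud(im);q=(P-O)@Rc()*1000
    m=(q[...,2]>45)&(q[...,2]<75)&(q[...,0]>-70)&(q[...,0]<140)&(q[...,1]<-195)&(q[...,1]>-225);s=q[m]
    for x0 in range(-60,140,25):
        t=s[(s[:,0]>=x0)&(s[:,0]<x0+25)]
        if len(t): print(c,x0,len(t),np.median(t,0).round(1))
save(im,'top4.png')
cv2.imwrite('pics/top4c.png',cv2.resize(im['img'][140:240,200:330],None,fx=5,fy=5)[...,::-1])
E
```

```text
[  27.0395 -207.9453  182.7181] 0.03535994759095868 [[ 0.0835  0.9964 -0.0143]
 [ 0.9965 -0.0834  0.0051]
 [ 0.0039 -0.0147 -0.9999]] [-0.3057  0.045   1.9431  0.0006  1.1686 -1.7932] [-0.0006  0.0051  0.1467]
yaw err 0.005432562609574587
side -60 48 [ -51.6 -205.4   57.8]
side -35 24 [ -21.1 -208.8   56.6]
side -10 30 [   5.6 -209.5   57.6]
side 15 39 [  27.2 -210.5   57.9]
side 40 34 [  49.9 -210.7   57.8]
side 65 19 [  76.7 -209.1   57.5]
side 90 50 [ 100.4 -210.5   55.6]
side 115 21 [ 125.6 -209.    56.9]
```

View pics/top4c.png

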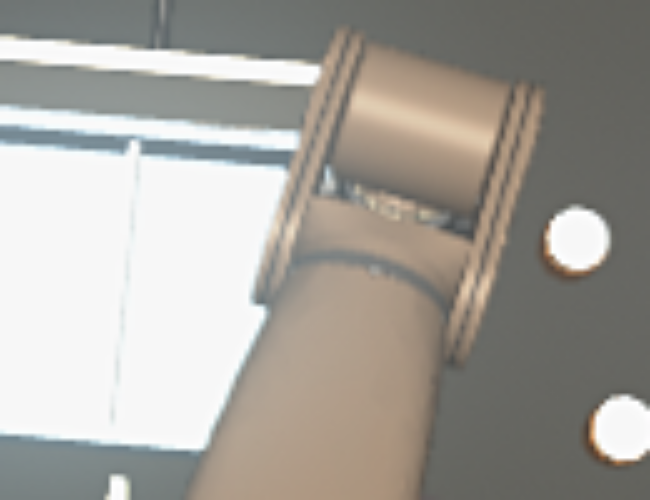

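>>> step_arm(
  steps=[
    [0, 0.002, 0.03, 0, 0, 0, 150],
    [0, 0.002, 0.03, 0, 0, 0, 150],
    [0, 0.001, 0.03, 0, 0, 0, 150],
    [0, 0, 0.03, 0, 0, 0, 150],
    [0, 0, 0.025, 0, 0, 0, 150],
    [0, 0, 0, 0, 0, 0, 150],
    [0, 0, 0, 0, 0, 0, 255],
    [0, 0, 0, 0, 0, 0, 255],
    [0, 0, 0, 0, 0, 0, 255],
    [0, 0, 0, 0, 0, 0, 255],
  ],
  squeeze=30,
)

```text
time_s: 10.28
position: [0.5491, -0.0641, 0.0493]
tool_rot: [[0.086, 0.996, 0.005], [0.996, -0.086, 0.004], [0.004, 0.005, -1.0]]
wrist_force: [1.5, 7.5, -0.9]
grip_width: 0.0124
```

```bash
python3 - <<'E'
from h import *
o=get_obs();p=inv(o['position']);print(p,o['grip_width'],o['tool_rot'],o['wrist_force'])
E
```

```text
[  39.1928 -207.3893   49.3404] 0.012368827651752816 [[ 0.0856  0.9963  0.0051]
 [ 0.9963 -0.0856  0.0036]
 [ 0.004   0.0048 -1.    ]] [ 1.5165  7.5271 -0.9414]
```

>>> step_arm(
  steps=[
    [0, -0.001, -0.0094, 0, 0, 0, 255],
    [0, -0.001, -0.0093, 0, 0, 0, 255],
    [0, -0.0027, -0.009, 0, 0, 0, 255],
    [0, -0.0028, -0.009, 0, 0, 0, 255],
    [0, -0.0045, -0.0083, 0, 0, 0, 255],
    [0, -0.0045, -0.0082, 0, 0, 0, 255],
  ],
)

```text
time_s: 10.78
position: [0.5298, -0.0623, 0.1011]
tool_rot: [[0.084, 0.996, -0.001], [0.996, -0.084, 0.004], [0.004, -0.001, -1.0]]
wrist_force: [-2.3, 7.0, -5.8]
grip_width: 0.0119
```

```bash
python3 - <<'E'
from h import *
o=get_obs();p=inv(o['position']);print(p,o['grip_width'],o['tool_rot'],o['wrist_force'])
im=get_image('side');save(im,'side5.png');a=proj(im,C(30,-208,110));a=[int(t) for t in a]
cv2.imwrite('pics/side5c.png',cv2.resize(im['img'][a[1]-70:a[1]+50,a[0]-80:a[0]+80],None,fx=5,fy=5,interpolation=cv2.INTER_CUBIC)[...,::-1]);print(a)
E
```

```text
[  19.8139 -207.339   101.0731] 0.011901103921951917 [[ 0.0842  0.9964 -0.0008]
 [ 0.9964 -0.0842  0.0044]
 [ 0.0044 -0.0012 -1.    ]] [-2.329   7.0279 -5.7617]
[267, 195]
```

View pics/side5c.png

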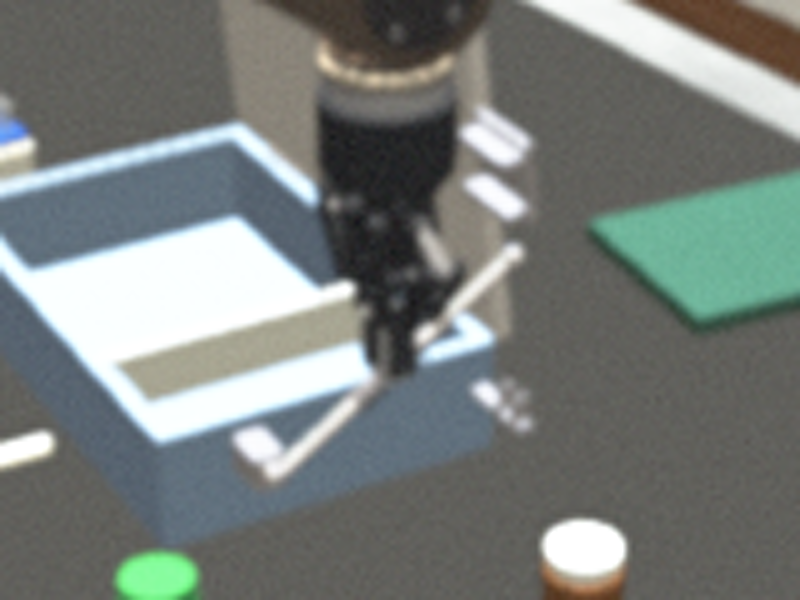

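The rod is swinging up, with its tip at crop (515,252). The ear's two lips are visible above at (497,140) and (497,195).

>>> step_arm(
  steps=[
    [0, -0.006, -0.0072, 0, 0, 0, 255],
    [0, -0.006, -0.0071, 0, 0, 0, 255],
    [0, -0.006, -0.0055, 0, 0, 0, 255],
    [0, 0, 0, 0, 0, 0, 255],
    [0, 0, 0, 0, 0, 0, 255],
  ],
)

```text
time_s: 11.25
position: [0.5114, -0.0607, 0.1207]
tool_rot: [[0.084, 0.996, -0.002], [0.996, -0.084, 0.005], [0.005, -0.002, -1.0]]
wrist_force: [-2.6, 7.4, -3.5]
grip_width: 0.0116
```

```bash
cat >> h.py <<'E'
def rodang(c='side',ylim=(-228,-188)):
    im=get_image(c);P=cloud(im);q=(P-O)@Rc()*1000;I=im['img'].astype(int)
    m=(q[...,1]>ylim[0])&(q[...,1]<ylim[1])&(q[...,2]>58)&(q[...,2]<215)&(q[...,0]<75)&(q[...,0]>-60)&(I.min(-1)>75)
    a=np.arctan2(q[...,2]-55,q[...,0]+55); r=np.hypot(q[...,2]-55,q[...,0]+55)
    for lo,hi in((15,40),(40,60),(60,110),(110,140),(140,160),(160,176),(176,195)):
        k=m&(r>=lo)&(r<hi)
        if k.sum(): print(c,lo,hi,k.sum(),'ang',np.round(np.percentile(a[k],[10,50,90]),3),'y',np.median(q[k][:,1]).round(1))
    return im,q
E
python3 - <<'E'
from h import *
o=get_obs();p=inv(o['position']);print(p,o['grip_width'],o['wrist_force'])
im,_=rodang(); im2,_=rodang('top')
r=[]
for ph in (.8,.85,.885,.93): print(ph,proj(im,C(-55+181*np.cos(ph),-208,55+181*np.sin(ph))))
print(proj(im,C(-55,-208,55)))
save(im,'side6.png')
cv2.imwrite('pics/side6c.png',cv2.resize(im['img'][120:230,220:330],None,fx=5,fy=5,interpolation=cv2.INTER_CUBIC)[...,::-1])
E
```

```text
[   1.3035 -207.3711  120.7288] 0.011625575561290206 [-2.5593  7.3859 -3.5306]
side 15 40 26 ang [0.718 0.827 0.916] y -208.6
side 40 60 20 ang [0.758 0.841 0.899] y -208.7
side 60 110 92 ang [0.781 0.906 1.106] y -213.0
side 110 140 27 ang [0.805 0.84  1.156] y -208.7
side 140 160 14 ang [0.8   0.82  1.166] y -209.7
side 160 176 17 ang [0.81  0.826 0.845] y -209.3
side 176 195 16 ang [0.811 0.838 0.849] y -209.0
0.8 (np.float64(280.2425165089491), np.float64(168.0770524064696))
0.85 (np.float64(278.18953170386897), np.float64(166.6734349704138))
0.885 (np.float64(276.6856693214019), np.float64(165.76427874270954))
0.93 (np.float64(274.6739656934179), np.float64(164.68727999697143))
(np.float64(241.16277100088251), np.float64(219.97637925917837))
```

View pics/side6c.png

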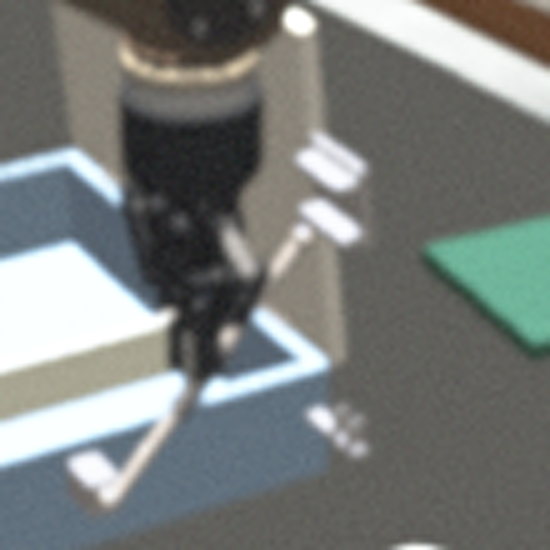

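>>> step_arm(
  steps=[
    [0, -0.002, -0.0018, 0, 0, 0, 255],
    [0, -0.0022, -0.0018, 0, 0, 0, 255],
    [0, 0, 0, 0, 0, 0, 255],
    [0, 0, 0, 0, 0, 0, 170],
    [0, 0, 0, 0, 0, 0, 150],
    [0, 0, 0, 0, 0, 0, 150],
  ],
)

```text
time_s: 11.85
position: [0.5104, -0.0635, 0.1259]
tool_rot: [[0.084, 0.996, 0.006], [0.997, -0.084, -0.002], [-0.002, 0.006, -1.0]]
wrist_force: [0.2, -0.7, 0.1]
grip_width: 0.0353
```

>>> step_arm(
  steps=[
    [0, -0.003, -0.02, 0, 0, 0, 150],
    [0, -0.005, -0.03, 0, 0, 0, 150],
    [0, -0.005, -0.035, 0, 0, 0, 150],
    [0, -0.005, -0.035, 0, 0, 0, 150],
    [0, -0.005, -0.035, 0, 0, 0, 150],
    [0, -0.005, -0.035, 0, 0, 0, 150],
    [0, 0, -0.035, 0, 0, 0, 150],
    [0, 0, -0.035, 0, 0, 0, 150],
    [0, 0, 0, 0, 0, 0, 150],
  ],
)

```text
time_s: 12.6
position: [0.4829, -0.0615, 0.3943]
tool_rot: [[0.084, 0.996, 0.018], [0.996, -0.084, -0.007], [-0.005, 0.018, -1.0]]
wrist_force: [1.6, -0.8, 1.5]
grip_width: 0.0352
```

```bash
python3 - <<'E'
from h import *
o=get_obs();p=inv(o['position']);print(p,o['grip_width'],o['wrist_force'])
im,_=rodang(); im2,_=rodang('top')
E
```

```text
[ -26.9631 -210.7268  394.2544] 0.03520420666675273 [ 1.5786 -0.769   1.4559]
side 15 40 25 ang [0.736 0.883 0.988] y -208.9
side 40 60 20 ang [0.824 0.859 0.923] y -208.4
side 60 110 87 ang [0.822 0.888 0.933] y -210.8
side 110 140 33 ang [0.835 0.866 0.887] y -208.9
side 140 160 20 ang [0.84  0.866 0.888] y -209.2
side 160 176 16 ang [0.857 0.87  0.886] y -209.0
side 176 195 18 ang [0.847 0.87  0.881] y -209.0
top 60 110 37 ang [0.88  0.915 0.964] y -205.4
```

>>> step_arm(
  steps=[
    [0.0268, 0.022, 0, 0, 0, 0, 160],
    [0.0268, 0.022, 0, 0, 0, 0, 160],
    [0.0268, 0.022, 0, 0, 0, 0, 160],
    [0.0268, 0.022, 0, 0, 0, 0, 160],
    [0.0268, 0.022, 0, 0, 0, 0, 160],
    [0.0268, 0.022, 0, 0, 0, 0, 160],
    [0.0268, 0.022, 0, 0, 0, 0, 160],
    [0.0268, 0.022, 0, 0, 0, 0, 160],
    [0, 0, 0, 0, 0, 0.12, 160],
    [0, 0, 0, 0, 0, 0.12, 160],
  ],
)

```text
time_s: 13.53
position: [0.6744, 0.14, 0.3789]
tool_rot: [[0.322, 0.947, -0.005], [0.947, -0.322, -0.0], [-0.002, -0.005, -1.0]]
wrist_force: [-0.1, -0.0, -0.4]
grip_width: 0.032
```

>>> step_arm(
  steps=[
    [0, 0, 0, 0, 0, 0.12, 160],
    [0, 0, 0, 0, 0, 0.12, 160],
    [0, 0, 0, 0, 0, 0.12, 160],
    [0, 0, 0, 0, 0, 0.12, 160],
    [0, 0, 0, 0, 0, 0.12, 160],
    [0, 0, 0, 0, 0, 0.12, 160],
    [0, 0, 0, 0, 0, 0.12, 160],
    [0, 0, 0, 0, 0, 0.12, 160],
    [0, 0, 0, 0, 0, 0.12, 160],
    [0, 0, 0, 0, 0, 0.12, 160],
  ],
)

```text
time_s: 14.37
position: [0.6735, 0.1383, 0.3809]
tool_rot: [[0.999, 0.041, -0.003], [0.041, -0.999, -0.0], [-0.003, 0.0, -1.0]]
wrist_force: [0.4, 0.1, -0.7]
grip_width: 0.0318
```

>>> step_arm(
  steps=[
    [0, 0, 0, 0, 0, 0.12, 160],
    [0, 0, 0, 0, 0, 0, 160],
    [0, 0, 0, 0, 0, 0, 160],
  ],
)

```text
time_s: 14.62
position: [0.6736, 0.1384, 0.3814]
tool_rot: [[0.998, -0.07, -0.002], [-0.07, -0.998, -0.0], [-0.002, 0.0, -1.0]]
wrist_force: [0.2, -0.4, -0.3]
grip_width: 0.0319
```

```bash
python3 - <<'E'
from h import *
o=get_obs();p=inv(o['position']);print(p,o['grip_width'],delta(C(147,3,262)),o['tool_rot'])
yt=np.arctan2(o['tool_rot'][1,0],o['tool_rot'][0,0]);print(yt-yaw)
E
```

```text
[145.1908   5.2811 381.4285] 0.03191665870346291 [0.002  0.0023 0.1194] [[ 0.9975 -0.0701 -0.002 ]
 [-0.0701 -0.9975 -0.0002]
 [-0.002   0.0004 -1.    ]]
0.0188625786901553
```

>>> step_arm(
  steps=[
    [0.001, 0, 0.03, 0, 0, 0.018, 160],
    [0.001, 0, 0.03, 0, 0, 0, 160],
    [0.001, 0, 0.03, 0, 0, 0, 160],
    [0, 0, 0.028, 0, 0, 0, 160],
    [0, 0, 0, 0, 0, 0, 160],
    [0, 0, 0, 0, 0, 0, 255],
    [0, 0, 0, 0, 0, 0, 255],
    [0, 0, 0, 0, 0, 0, 255],
  ],
)

```text
time_s: 15.28
position: [0.6773, 0.1383, 0.2666]
tool_rot: [[0.996, -0.09, 0.002], [-0.09, -0.996, 0.0], [0.002, -0.0, -1.0]]
wrist_force: [-0.1, -0.7, -3.8]
grip_width: 0.0087
```

```bash
python3 - <<'E'
from h import *
o=get_obs();p=inv(o['position']);print(p,o['grip_width'],o['wrist_force'])
E
```

```text
[148.8616   5.5598 266.5586] 0.00867549111854747 [-0.0996 -0.678  -3.8366]
```

>>> step_arm(
  steps=[
    [-0.006, 0, -0.0009, 0, 0, 0, 255],
    [-0.006, 0, -0.0009, 0, 0, 0, 255],
    [-0.007, 0, -0.0004, 0, 0, 0, 255],
    [-0.007, 0, -0.0004, 0, 0, 0, 255],
    [-0.006, 0, -0.0003, 0, 0, 0, 255],
    [0, 0, 0, 0, 0, 0, 255],
  ],
)

```text
time_s: 15.78
position: [0.6443, 0.1413, 0.2701]
tool_rot: [[0.996, -0.09, 0.002], [-0.09, -0.996, -0.0], [0.002, 0.0, -1.0]]
wrist_force: [-0.3, -0.5, 4.3]
grip_width: 0.0087
```

```bash
python3 - <<'E'
from h import *
o=get_obs();p=inv(o['position']);print(p,o['grip_width'],o['wrist_force'])
im,_=rodang()
cv2.imwrite('pics/side7c.png',cv2.resize(im['img'][110:230,210:330],None,fx=5,fy=5,interpolation=cv2.INTER_CUBIC)[...,::-1])
E
```

```text
[115.7775   5.5762 270.1404] 0.00874768577508523 [-0.3008 -0.5061  4.3412]
side 15 40 24 ang [0.776 0.888 0.956] y -209.4
side 40 60 20 ang [0.801 0.879 0.929] y -209.1
side 60 110 88 ang [0.825 0.89  0.934] y -211.0
side 110 140 33 ang [0.837 0.871 0.888] y -208.6
side 140 160 20 ang [0.84  0.864 0.884] y -208.6
side 160 176 19 ang [0.788 0.868 0.891] y -208.9
side 176 195 41 ang [0.784 0.843 0.93 ] y -210.4
```

View pics/side7c.png

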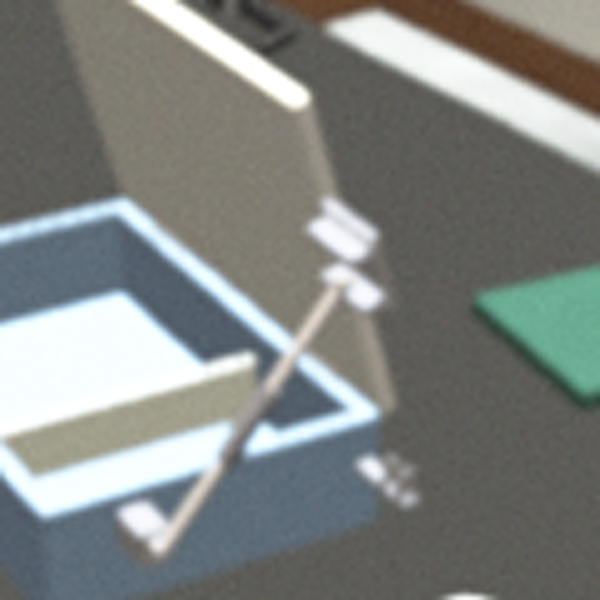

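```bash
python3 - <<'E'
from h import *
im=get_image('side')
def L(th,x,y,z):
    c,s=np.cos(th),np.sin(th); return C(110+x*c+z*s,y,75-x*s+z*c)
def px(p): u,v=proj(im,p); return np.round([(u-210)*5,(v-110)*5],0)
for th in(1.28,1.31,1.34):
    print(th,'slot',px(L(th,-130,-208,-6)),'inner lip bottom ends',px(L(th,-115,-194,-14)),px(L(th,-115,-222,-14)),'outer',px(L(th,-145,-194,-14)),px(L(th,-145,-222,-14)),'corner',px(L(th,-222,-172,0)))
for ph in(.84,.87,.9,.93): print(ph,px(C(-55+181*np.cos(ph),-208,55+181*np.sin(ph))))
print(px(C(-55,-208,55)))
I=im['img']; 
cv2.imwrite('pics/side7d.png',cv2.resize(I[155:180,265:295],None,fx=20,fy=20,interpolation=cv2.INTER_NEAREST)[...,::-1])
E
```

```text
1.28 slot [345. 271.] inner lip bottom ends [327. 289.] [353. 310.] outer [313. 247.] [339. 267.] corner [279. 106.]
1.31 slot [351. 268.] inner lip bottom ends [332. 286.] [358. 306.] outer [320. 242.] [346. 262.] corner [289. 100.]
1.34 slot [357. 264.] inner lip bottom ends [337. 282.] [363. 303.] outer [326. 238.] [353. 258.] corner [299.  95.]
0.84 [343. 285.]
0.87 [337. 281.]
0.9 [330. 277.]
0.93 [323. 273.]
[156. 550.]
```

View pics/side7d.png

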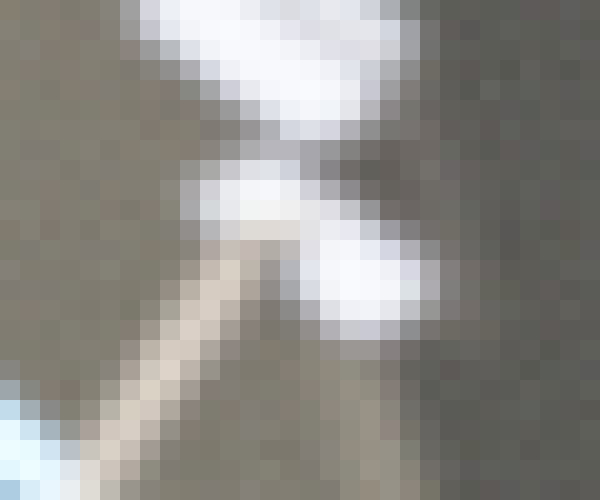

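>>> step_arm(
  steps=[
    [-0.004, 0, 0, 0, 0, 0, 255],
    [-0.004, 0, 0, 0, 0, 0, 255],
    [-0.004, 0, 0.0002, 0, 0, 0, 255],
    [0, 0, 0, 0, 0, 0, 255],
  ],
)

```text
time_s: 16.22
position: [0.6334, 0.1423, 0.2697]
tool_rot: [[0.996, -0.091, 0.003], [-0.091, -0.996, -0.0], [0.003, -0.0, -1.0]]
wrist_force: [-0.8, -1.5, 6.9]
grip_width: 0.0086
```

```bash
python3 - <<'E'
from h import *
o=get_obs();p=inv(o['position']);print(p,o['grip_width'],o['wrist_force'])
im,_=rodang()
cv2.imwrite('pics/side8d.png',cv2.resize(im['img'][150:180,255:295],None,fx=15,fy=15,interpolation=cv2.INTER_CUBIC)[...,::-1])
E
```

```text
[104.7968   5.5985 269.7153] 0.008577320152661664 [-0.8077 -1.4852  6.8785]
side 15 40 25 ang [0.715 0.84  0.974] y -208.4
side 40 60 19 ang [0.803 0.879 0.955] y -209.7
side 60 110 86 ang [0.824 0.886 0.931] y -210.5
side 110 140 34 ang [0.839 0.876 0.905] y -209.9
side 140 160 20 ang [0.852 0.867 0.886] y -209.4
side 160 176 32 ang [0.792 0.831 0.878] y -210.6
side 176 195 77 ang [0.79  0.865 0.967] y -212.2
```

>>> step_arm(
  steps=[
    [-0.003, 0, 0.0002, 0, 0, 0, 255],
    [-0.003, 0, 0.0002, 0, 0, 0, 255],
    [0, 0, 0, 0, 0, 0, 255],
  ],
)

```text
time_s: 16.52
position: [0.6297, 0.1426, 0.2696]
tool_rot: [[0.996, -0.091, 0.01], [-0.091, -0.996, 0.0], [0.01, -0.001, -1.0]]
wrist_force: [6.6, -1.0, 4.2]
grip_width: 0.0084
```

>>> step_arm(
  steps=[
    [-0.003, 0, 0.0002, 0, 0, 0, 255],
    [-0.003, 0, 0.0002, 0, 0, 0, 255],
    [0, 0, 0, 0, 0, 0, 255],
  ],
)

```text
time_s: 16.77
position: [0.6282, 0.1428, 0.2697]
tool_rot: [[0.996, -0.092, 0.024], [-0.092, -0.996, 0.0], [0.024, -0.003, -1.0]]
wrist_force: [18.7, -0.0, -0.7]
grip_width: 0.0084
```

```bash
python3 - <<'E'
from h import *
o=get_obs();p=inv(o['position']);print(p,o['grip_width'],o['wrist_force'])
im,_=rodang()
cv2.imwrite('pics/side8d.png',cv2.resize(im['img'][110:220,215:325],None,fx=5.4,fy=5.4,interpolation=cv2.INTER_CUBIC)[...,::-1])
E
```

```text
[ 99.575    5.7039 269.7017] 0.008380308107339831 [18.7266 -0.0142 -0.7066]
side 15 40 25 ang [0.746 0.885 1.002] y -209.1
side 40 60 19 ang [0.82  0.878 0.933] y -209.6
side 60 110 87 ang [0.828 0.896 0.933] y -210.7
side 110 140 34 ang [0.845 0.869 0.887] y -208.4
side 140 160 22 ang [0.844 0.868 0.884] y -208.1
side 160 176 39 ang [0.8   0.836 0.877] y -210.1
side 176 195 93 ang [0.804 0.889 0.981] y -213.0
```

View pics/side8d.png

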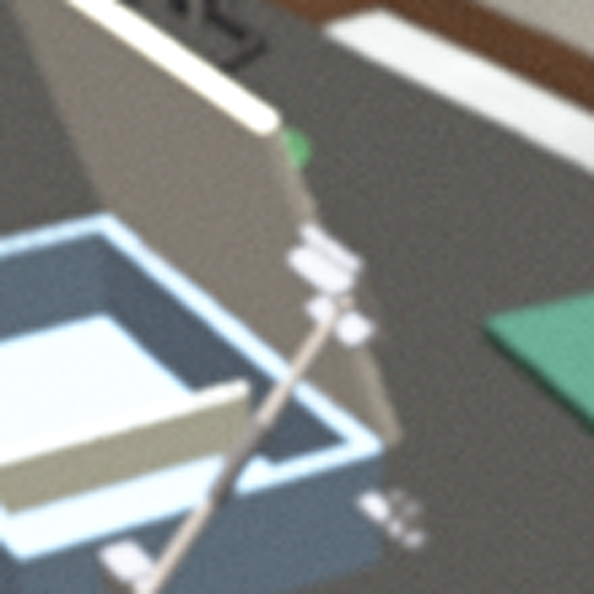

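The lid now rests on the rod: the tip sits between the lips at (340,305), and the contact angle of about 1.235 matches a ball seated in the slot. I'll release.

>>> step_arm(
  steps=[
    [0.003, 0, 0, 0, 0, 0, 255],
    [0.002, 0, 0, 0, 0, 0, 255],
    [0, 0, 0, 0, 0, 0, 255],
    [0, 0, 0, 0, 0, 0, 190],
    [0, 0, 0, 0, 0, 0, 170],
    [0, 0, 0, 0, 0, 0, 170],
  ],
)

```text
time_s: 17.32
position: [0.625, 0.143, 0.2653]
tool_rot: [[0.996, -0.091, -0.004], [-0.091, -0.996, 0.0], [-0.004, 0.0, -1.0]]
wrist_force: [-0.2, -0.1, -1.0]
grip_width: 0.0285
```

>>> step_arm(
  steps=[
    [0.002, 0, -0.02, 0, 0, 0, 170],
    [0, 0, -0.03, 0, 0, 0, 170],
    [0, 0, -0.035, 0, 0, 0, 170],
    [0, 0, -0.035, 0, 0, 0, 170],
    [0, 0, -0.03, 0, 0, 0, 170],
    [0, 0, 0, 0, 0, 0, 100],
  ],
)

```text
time_s: 17.82
position: [0.629, 0.1431, 0.425]
tool_rot: [[0.996, -0.091, 0.011], [-0.091, -0.996, 0.001], [0.011, -0.002, -1.0]]
wrist_force: [0.5, 0.7, 1.0]
grip_width: 0.0394
```

```bash
python3 - <<'E'
from h import *
o=get_obs();p=inv(o['position']);print(p,o['grip_width'],o['wrist_force'],o['tool_rot'])
im,_=rodang()
cv2.imwrite('pics/side9.png',cv2.resize(im['img'][110:220,215:325],None,fx=5.4,fy=5.4,interpolation=cv2.INTER_CUBIC)[...,::-1])
P=cloud(im);I=im['img'].astype(int)
for z0,nm in((.05,'jar'),(.018,'tin')):
    m=(abs(P[...,2]-z0)<.008)&(P[...,1]<-.1)&(P[...,0]>.25)&(I.min(-1)>120)
    n,l,s,c=cv2.connectedComponentsWithStats(m.astype(np.uint8))
    for k in range(1,n):
        if s[k,4]>20: print(nm,s[k,4],c[k],p3(im,*c[k],z0))
E
```

```text
[100.3762   6.0281 425.015 ] 0.039362696638562594 [0.547  0.7312 1.0047] [[ 0.9958 -0.0905  0.0112]
 [-0.0906 -0.9959  0.001 ]
 [ 0.0111 -0.002  -0.9999]]
side 15 40 25 ang [0.727 0.868 0.927] y -208.4
side 40 60 20 ang [0.811 0.877 0.925] y -209.7
side 60 110 87 ang [0.821 0.886 0.935] y -210.3
side 110 140 33 ang [0.838 0.867 0.893] y -209.3
side 140 160 22 ang [0.844 0.866 0.89 ] y -208.6
side 160 176 37 ang [0.795 0.828 0.879] y -210.9
side 176 195 85 ang [0.797 0.874 0.972] y -211.9
jar 134 [303.209  234.7687] [ 0.5568 -0.2057  0.05  ]
jar 22 [220.1364 241.4091] [ 0.3594 -0.1037  0.05  ]
jar 156 [269.4038 257.4487] [ 0.4268 -0.2334  0.05  ]
jar 147 [247.1973 277.4422] [ 0.3395 -0.2657  0.05  ]
jar 189 [354.5079 283.4603] [ 0.5329 -0.4274  0.05  ]
tin 255 [338.1725 261.4314] [ 0.5856 -0.3155  0.018 ]
tin 287 [299.3031 282.1359] [ 0.4542 -0.3212  0.018 ]
```

View pics/side9.png

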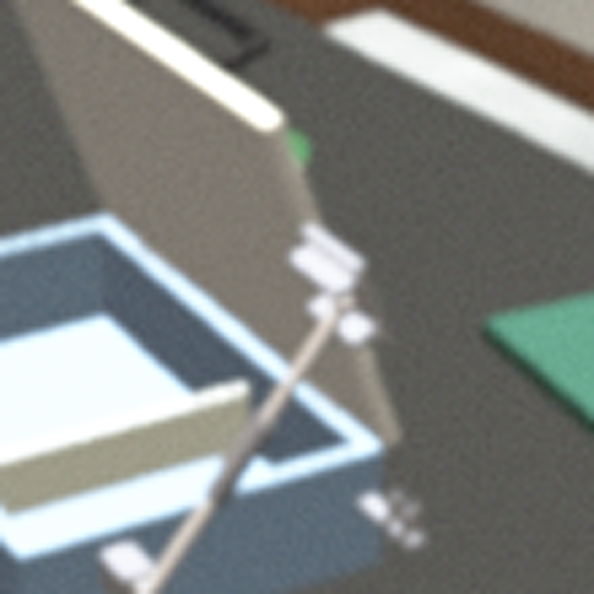

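>>> step_arm(
  steps=[
    [-0.004, 0.035, 0, 0, 0, 0, 60],
    [-0.004, 0.035, 0, 0, 0, 0, 60],
    [-0.004, 0.035, 0, 0, 0, 0, 60],
    [-0.004, 0.035, 0, 0, 0, 0, 60],
    [-0.004, 0.035, 0, 0, 0, 0, 60],
    [-0.004, 0.035, 0, 0, 0, 0, 60],
    [-0.004, 0.035, 0, 0, 0, 0, 60],
    [-0.004, 0.035, 0, 0, 0, 0, 60],
    [-0.004, 0.035, 0, 0, 0, 0, 60],
    [-0.004, 0.036, 0, 0, 0, 0, 60],
  ],
)

```text
time_s: 18.7
position: [0.555, -0.2041, 0.4141]
tool_rot: [[0.996, -0.09, -0.004], [-0.09, -0.996, 0.003], [-0.004, -0.002, -1.0]]
wrist_force: [0.7, -0.5, 0.1]
grip_width: 0.0652
```

>>> step_arm(
  steps=[
    [0, 0, 0.035, 0, 0, 0, 60],
    [0, 0, 0.035, 0, 0, 0, 60],
    [0, 0, 0.035, 0, 0, 0, 60],
    [0, 0, 0.035, 0, 0, 0, 60],
    [0, 0, 0.035, 0, 0, 0, 60],
    [0, 0, 0.035, 0, 0, 0, 60],
    [0, 0, 0.035, 0, 0, 0, 60],
    [0, 0, 0.035, 0, 0, 0, 60],
    [0, 0, 0, 0, 0, 0, 60],
  ],
)

```text
time_s: 19.45
position: [0.5496, -0.1993, 0.1257]
tool_rot: [[0.996, -0.091, -0.018], [-0.091, -0.996, 0.01], [-0.019, -0.009, -1.0]]
wrist_force: [-1.3, 1.1, -1.2]
grip_width: 0.0656
```

```bash
cat >> h.py <<'E'
def objs(c='side'):
    im=get_image(c);P=cloud(im);I=im['img'].astype(int);out=[]
    for z0,nm in((.05,'jar'),(.018,'tin')):
        m=(abs(P[...,2]-z0)<.008)&(P[...,1]<-.1)&(P[...,0]>.25)&(P[...,0]<.75)&(P[...,1]>-.6)&(I.min(-1)>120)
        n,l,s,cc=cv2.connectedComponentsWithStats(m.astype(np.uint8))
        for k in range(1,n):
            if s[k,4]>35: print(c,nm,s[k,4],p3(im,*cc[k],z0)[:2], I[l==k].mean(0).round())
    return im
def st(p=None):
    o=get_obs();R=o['tool_rot'];print('pos',o['position'],'chest',inv(o['position']).round(1),'w',round(o['grip_width'],4),'F',o['wrist_force'].round(1),'yawerr',round(float(np.arctan2(R[1,0],R[0,0])-yaw),3),'tilt',R[:2,2])
    if p is not None: print('delta',delta(p,o))
E
python3 - <<'E'
from h import *
st((.557,-.203,.012)); objs(); objs('top')
E
```

```text
pos [ 0.5496 -0.1993  0.1257] chest [  51.7 -342.1  125.7] w 0.0656 F [-1.3  1.1 -1.2] yawerr -0.002 tilt [-0.0178  0.0104]
delta [0.0098 0.004  0.1136]
side jar 135 [ 0.5567 -0.206 ] [250. 249. 247.]
side jar 92 [ 0.3495 -0.1703] [235. 128. 251.]
side jar 163 [ 0.4262 -0.234 ] [249. 249. 247.]
side jar 156 [ 0.3392 -0.2664] [255. 255. 175.]
side jar 191 [ 0.5324 -0.4274] [248. 247. 245.]
side tin 256 [ 0.5855 -0.3158] [245. 245. 245.]
side tin 291 [ 0.4543 -0.3216] [246. 246. 247.]
top jar 99 [ 0.5361 -0.4218] [249. 249. 248.]
top jar 107 [ 0.3402 -0.2638] [249. 249. 158.]
top tin 186 [ 0.4576 -0.3151] [244. 245. 246.]
```

>>> step_arm(
  steps=[
    [0.003, 0.002, 0.03, 0, 0, 0, 60],
    [0.002, 0, 0.02, 0, 0, 0, 60],
    [0, 0, 0, 0, 0, 0, 60],
    [0, 0, 0, 0, 0, 0, 60],
  ],
)

```text
time_s: 19.88
position: [0.5617, -0.2059, 0.0882]
tool_rot: [[0.996, -0.091, 0.001], [-0.091, -0.996, -0.0], [0.001, 0.0, -1.0]]
wrist_force: [0.7, 0.3, 0.0]
grip_width: 0.0652
```

```bash
python3 - <<'E'
from h import *
st((.557,-.2035,.012))
E
```

```text
pos [ 0.5617 -0.2059  0.0882] chest [  64.3 -347.5   88.2] w 0.0652 F [0.7 0.3 0. ] yawerr -0.002 tilt [ 0.0009 -0.0005]
delta [-0.0049 -0.002   0.0762]
```

>>> step_arm(
  steps=[
    [-0.005, -0.002, 0.01, 0, 0, 0, 60],
    [0, 0, 0.025, 0, 0, 0, 60],
    [0, 0, 0.025, 0, 0, 0, 60],
    [0, 0, 0.016, 0, 0, 0, 60],
    [0, 0, 0, 0, 0, 0, 60],
    [0, 0, 0, 0, 0, 0, 255],
    [0, 0, 0, 0, 0, 0, 255],
    [0, 0, 0, 0, 0, 0, 255],
  ],
  squeeze=35,
)

```text
time_s: 20.55
position: [0.5581, -0.2041, 0.0134]
tool_rot: [[0.996, -0.091, 0.004], [-0.091, -0.996, -0.002], [0.004, 0.002, -1.0]]
wrist_force: [-0.8, 0.2, 0.3]
grip_width: 0.0431
```

>>> step_arm(
  steps=[
    [0, 0, -0.01, 0, 0, 0, 255],
    [0, 0, -0.03, 0, 0, 0, 255],
    [0, 0, -0.035, 0, 0, 0, 255],
    [0, 0, -0.035, 0, 0, 0, 255],
    [0, 0, -0.035, 0, 0, 0, 255],
    [0, 0, -0.035, 0, 0, 0, 255],
    [0, 0, 0, 0, 0, 0, 255],
    [0, 0, 0, 0, 0, 0, 255],
  ],
)

```text
time_s: 21.22
position: [0.558, -0.2041, 0.1957]
tool_rot: [[0.996, -0.091, 0.007], [-0.091, -0.996, -0.004], [0.008, 0.004, -1.0]]
wrist_force: [-0.3, 0.3, -0.3]
grip_width: 0.0431
```

```bash
python3 - <<'E'
from h import *
st(C(-45,115,.2)); print(C(-45,115,0),C(-45,65,0),C(-45,15,0))
E
```

```text
pos [ 0.558  -0.2041  0.1957] chest [  60.4 -346.1  195.7] w 0.0431 F [-0.3  0.3 -0.3] yawerr -0.002 tilt [ 0.0072 -0.0042]
delta [-0.1078 -0.4616  0.1931]
[0.4939 0.2645 0.    ] [0.4895 0.2147 0.    ] [0.485  0.1649 0.    ]
```

>>> step_arm(
  steps=[
    [-0.027, 0, -0.025, 0, 0, 0, 255],
    [-0.027, 0, -0.025, 0, 0, 0, 255],
    [-0.027, 0, -0.025, 0, 0, 0, 255],
    [-0.027, 0, -0.01, 0, 0, 0, 255],
    [0, -0.0355, 0, 0, 0, 0, 255],
    [0, -0.0355, 0, 0, 0, 0, 255],
    [0, -0.0355, 0, 0, 0, 0, 255],
    [0, -0.0355, 0, 0, 0, 0, 255],
    [0, -0.0355, 0, 0, 0, 0, 255],
    [0, -0.0355, 0, 0, 0, 0, 255],
  ],
)

```text
time_s: 22.05
position: [0.4668, 0.0205, 0.2741]
tool_rot: [[0.996, -0.091, -0.003], [-0.091, -0.996, 0.0], [-0.003, -0.0, -1.0]]
wrist_force: [0.7, 0.3, -1.7]
grip_width: 0.043
```

>>> step_arm(
  steps=[
    [0, -0.0355, 0, 0, 0, 0, 255],
    [0, -0.0355, 0, 0, 0, 0, 255],
    [0, -0.0355, 0, 0, 0, 0, 255],
    [0, -0.0355, 0, 0, 0, 0, 255],
    [0, -0.0355, 0, 0, 0, 0, 255],
    [0, -0.0355, 0, 0, 0, 0, 255],
    [0, -0.0355, 0, 0, 0, 0, 255],
    [0, 0, 0, 0, 0, 0, 255],
    [0, 0, 0, 0, 0, 0, 255],
  ],
)

```text
time_s: 22.8
position: [0.4894, 0.2674, 0.2736]
tool_rot: [[0.996, -0.088, -0.004], [-0.088, -0.996, -0.002], [-0.004, 0.002, -1.0]]
wrist_force: [-0.5, -0.8, -1.2]
grip_width: 0.0434
```

```bash
python3 - <<'E'
from h import *
st(C(-45,115,22)); print(get_obs()['qpos'])
E
```

```text
pos [0.4894 0.2674 0.2736] chest [-49.8 117.4 273.6] w 0.0434 F [-0.5 -0.8 -1.2] yawerr 0.001 tilt [-0.004  -0.0017]
delta [0.0057 0.0019 0.2516]
[ 0.3183 -0.001   1.8196 -0.0004  1.3273  0.4061]
```

>>> step_arm(
  steps=[
    [0.002, 0.001, 0.035, 0, 0, 0, 255],
    [0.002, 0.001, 0.035, 0, 0, 0, 255],
    [0.002, 0, 0.035, 0, 0, 0, 255],
    [0, 0, 0.035, 0, 0, 0, 255],
    [0, 0, 0.035, 0, 0, 0, 255],
    [0, 0, 0.035, 0, 0, 0, 255],
    [0, 0, 0.02, 0, 0, 0, 255],
    [0, 0, 0, 0, 0, 0, 255],
    [0, 0, 0, 0, 0, 0, 255],
  ],
)

```text
time_s: 23.55
position: [0.4951, 0.2621, 0.0442]
tool_rot: [[0.996, -0.092, -0.004], [-0.092, -0.996, -0.002], [-0.004, 0.002, -1.0]]
wrist_force: [-1.1, 0.6, -1.1]
grip_width: 0.0432
```

```bash
python3 - <<'E'
from h import *
st(C(-45,115,22))
E
```

```text
pos [0.4951 0.2621 0.0442] chest [-43.6 112.7  44.2] w 0.0432 F [-1.1  0.6 -1.1] yawerr -0.003 tilt [-0.0042 -0.0016]
delta [-0.0014 -0.0024  0.0222]
```

>>> step_arm(
  steps=[
    [0, -0.002, 0.011, 0, 0, 0, 255],
    [0, 0, 0.01, 0, 0, 0, 255],
    [0, 0, 0, 0, 0, 0, 255],
    [0, 0, 0, 0, 0, 0, 255],
    [0, 0, 0, 0, 0, 0, 100],
    [0, 0, 0, 0, 0, 0, 95],
    [0, 0, 0, 0, 0, 0, 95],
  ],
)

```text
time_s: 24.13
position: [0.4976, 0.266, 0.0258]
tool_rot: [[0.996, -0.091, 0.002], [-0.091, -0.996, 0.001], [0.002, -0.001, -1.0]]
wrist_force: [1.4, 0.4, 0.7]
grip_width: 0.0537
```

>>> step_arm(
  steps=[
    [0, 0, -0.02, 0, 0, 0, 95],
    [0, 0, -0.035, 0, 0, 0, 95],
    [0, 0, -0.035, 0, 0, 0, 95],
    [0, 0, -0.035, 0, 0, 0, 95],
    [0, 0, -0.035, 0, 0, 0, 95],
    [0, 0, -0.035, 0, 0, 0, 95],
    [0, 0, -0.035, 0, 0, 0, 95],
    [0, 0, 0, 0, 0, 0, 95],
    [0, 0, 0, 0, 0, 0, 95],
  ],
)

```text
time_s: 24.88
position: [0.4979, 0.2663, 0.2586]
tool_rot: [[0.996, -0.091, 0.006], [-0.091, -0.996, 0.002], [0.006, -0.003, -1.0]]
wrist_force: [0.5, -0.8, -0.9]
grip_width: 0.0534
```

```bash
python3 - <<'E'
from h import *
st((.4275,-.2315,.2)); im=objs()
rodang()
a=get_image('top'); P=cloud(a); q=(P-O)@Rc()*1000; I=a['img'].astype(int)
m=(q[...,2]>45)&(q[...,2]<66)&(abs(q[...,0])<95)&(q[...,1]>-25)&(q[...,1]<155); print('cap in bay',m.sum(),np.nanmedian(q[m],0) if m.any() else '')
E
```

```text
pos [0.4979 0.2663 0.2586] chest [-41.2 117.1 258.6] w 0.0534 F [ 0.5 -0.8 -0.9] yawerr -0.002 tilt [0.0065 0.0022]
delta [-0.0253  0.5023  0.057 ]
side jar 162 [ 0.426  -0.2339] [248. 247. 245.]
side jar 149 [ 0.3396 -0.266 ] [255. 255. 165.]
side jar 190 [ 0.5325 -0.4275] [245. 245. 242.]
side tin 253 [ 0.5857 -0.3156] [243. 244. 245.]
side tin 296 [ 0.454  -0.3217] [243. 243. 244.]
side 15 40 24 ang [0.729 0.915 1.003] y -210.0
side 40 60 20 ang [0.811 0.866 0.933] y -209.1
side 60 110 86 ang [0.818 0.891 0.938] y -210.7
side 110 140 36 ang [0.828 0.868 0.894] y -208.9
side 140 160 22 ang [0.845 0.865 0.882] y -207.9
side 160 176 36 ang [0.798 0.833 0.879] y -209.4
side 176 195 88 ang [0.799 0.868 0.973] y -211.6
cap in bay 23 [-40.1259 104.4615  55.8193]
```

>>> step_arm(
  steps=[
    [-0.002, 0.036, 0, 0, 0, 0, 60],
    [-0.002, 0.036, 0, 0, 0, 0, 60],
    [-0.002, 0.036, 0, 0, 0, 0, 60],
    [-0.002, 0.036, 0, 0, 0, 0, 60],
    [-0.002, 0.036, 0, 0, 0, 0, 60],
    [-0.002, 0.036, 0, 0, 0, 0, 60],
    [-0.002, 0.036, 0, 0, 0, 0, 60],
    [-0.002, 0.036, 0, 0, 0, 0, 60],
    [-0.002, 0.036, 0, 0, 0, 0, 60],
    [-0.002, 0.036, 0, 0, 0, 0, 60],
  ],
)

```text
time_s: 25.87
position: [0.4425, -0.0921, 0.2526]
tool_rot: [[0.996, -0.091, -0.003], [-0.091, -0.996, 0.002], [-0.004, -0.001, -1.0]]
wrist_force: [0.8, -0.7, 0.5]
grip_width: 0.0654
```

>>> step_arm(
  steps=[
    [-0.001, 0.036, 0, 0, 0, 0, 60],
    [-0.001, 0.036, 0, 0, 0, 0, 60],
    [-0.001, 0.036, 0, 0, 0, 0, 60],
    [-0.001, 0.034, 0, 0, 0, 0, 60],
    [0, 0, 0.035, 0, 0, 0, 60],
    [0, 0, 0.035, 0, 0, 0, 60],
    [0, 0, 0.035, 0, 0, 0, 60],
    [0, 0, 0.035, 0, 0, 0, 60],
    [0, 0, 0, 0, 0, 0, 60],
    [0, 0, 0, 0, 0, 0, 60],
  ],
)

```text
time_s: 26.7
position: [0.425, -0.2303, 0.1116]
tool_rot: [[0.996, -0.091, -0.006], [-0.091, -0.996, 0.005], [-0.007, -0.005, -1.0]]
wrist_force: [-0.1, -0.5, 0.1]
grip_width: 0.0649
```

```bash
python3 - <<'E'
from h import *
st((.4275,-.2305,.012)); im=objs()
E
```

```text
pos [ 0.425  -0.2303  0.1116] chest [ -69.7 -384.   111.6] w 0.0649 F [-0.1 -0.5  0.1] yawerr -0.002 tilt [-0.0064  0.0055]
delta [0.0032 0.0005 0.0996]
side jar 96 [ 0.3498 -0.17  ] [236. 129. 251.]
side jar 162 [ 0.4262 -0.2341] [250. 249. 247.]
side jar 156 [ 0.3392 -0.2664] [255. 255. 177.]
side jar 185 [ 0.533  -0.4274] [250. 249. 247.]
side tin 251 [ 0.5858 -0.315 ] [247. 247. 248.]
side tin 294 [ 0.454  -0.3215] [246. 246. 247.]
```

>>> step_arm(
  steps=[
    [0, 0, 0.03, 0, 0, 0, 60],
    [0, 0, 0.03, 0, 0, 0, 60],
    [0, 0, 0.025, 0, 0, 0, 60],
    [0, 0, 0.013, 0, 0, 0, 60],
    [0, 0, 0, 0, 0, 0, 60],
    [0, 0, 0, 0, 0, 0, 60],
    [0, 0, 0, 0, 0, 0, 255],
    [0, 0, 0, 0, 0, 0, 255],
    [0, 0, 0, 0, 0, 0, 255],
  ],
)

```text
time_s: 27.5
position: [0.4291, -0.2336, 0.0195]
tool_rot: [[0.996, -0.091, 0.004], [-0.091, -0.996, -0.003], [0.004, 0.003, -1.0]]
wrist_force: [-0.2, 0.7, 6.5]
grip_width: 0.0435
```

```bash
python3 - <<'E'
from h import *
st(C(-45,62,270))
E
```

```text
pos [ 0.4291 -0.2336  0.0195] chest [ -65.3 -386.9   19.5] w 0.0435 F [-0.2  0.7  6.5] yawerr -0.002 tilt [ 0.0042 -0.0034]
delta [ 0.0205 -0.4482 -0.2517]
```

>>> step_arm(
  steps=[
    [0, 0, -0.01, 0, 0, 0, 255],
    [0, 0, -0.03, 0, 0, 0, 255],
    [0.002, 0, -0.035, 0, 0, 0, 255],
    [0.002, 0, -0.035, 0, 0, 0, 255],
    [0.002, 0, -0.035, 0, 0, 0, 255],
    [0.002, 0, -0.035, 0, 0, 0, 255],
    [0.002, 0, -0.035, 0, 0, 0, 255],
    [0.002, 0, -0.035, 0, 0, 0, 255],
    [0, 0, 0, 0, 0, 0, 255],
    [0, 0, 0, 0, 0, 0, 255],
  ],
)

```text
time_s: 28.33
position: [0.4399, -0.2337, 0.2703]
tool_rot: [[0.996, -0.091, 0.005], [-0.091, -0.996, -0.004], [0.005, 0.004, -1.0]]
wrist_force: [0.2, 0.4, -1.6]
grip_width: 0.0433
```

>>> step_arm(
  steps=[
    [0.001, -0.035, 0, 0, 0, 0, 255],
    [0.001, -0.035, 0, 0, 0, 0, 255],
    [0.001, -0.035, 0, 0, 0, 0, 255],
    [0.001, -0.035, 0, 0, 0, 0, 255],
    [0.001, -0.035, 0, 0, 0, 0, 255],
    [0.001, -0.035, 0, 0, 0, 0, 255],
    [0.001, -0.035, 0, 0, 0, 0, 255],
    [0, -0.035, 0, 0, 0, 0, 255],
    [0, -0.035, 0, 0, 0, 0, 255],
    [0, -0.035, 0, 0, 0, 0, 255],
  ],
)

```text
time_s: 29.17
position: [0.4761, 0.1165, 0.2644]
tool_rot: [[0.996, -0.091, -0.004], [-0.091, -0.996, -0.0], [-0.004, 0.001, -1.0]]
wrist_force: [1.1, -0.6, -1.3]
grip_width: 0.0431
```

>>> step_arm(
  steps=[
    [0, -0.035, 0, 0, 0, 0, 255],
    [0, -0.035, 0, 0, 0, 0, 255],
    [0, -0.028, 0, 0, 0, 0, 255],
    [0, 0, 0, 0, 0, 0, 255],
    [0, 0, 0, 0, 0, 0, 255],
    [0, 0, 0, 0, 0, 0, 255],
  ],
)

```text
time_s: 29.67
position: [0.4857, 0.2118, 0.2649]
tool_rot: [[0.996, -0.091, -0.003], [-0.091, -0.996, -0.001], [-0.003, 0.002, -1.0]]
wrist_force: [0.7, -0.1, -0.8]
grip_width: 0.0433
```

```bash
python3 - <<'E'
from h import *
st(C(-45,62,29)); objs()
E
```

```text
pos [0.4857 0.2118 0.2649] chest [-48.5  61.8 264.9] w 0.0433 F [ 0.7 -0.1 -0.8] yawerr -0.002 tilt [-0.0034 -0.0014]
delta [ 0.0042 -0.0006  0.2359]
side jar 152 [ 0.3394 -0.266 ] [255. 255. 165.]
side jar 189 [ 0.5327 -0.4275] [246. 246. 244.]
side tin 254 [ 0.5852 -0.3153] [242. 243. 244.]
side tin 293 [ 0.4539 -0.3217] [243. 243. 244.]
```

Now I'll lower it to just above the floor and check.

>>> step_arm(
  steps=[
    [0.002, 0, 0.035, 0, 0, 0, 255],
    [0, 0, 0.035, 0, 0, 0, 255],
    [0, 0, 0.035, 0, 0, 0, 255],
    [0, 0, 0.035, 0, 0, 0, 255],
    [0, 0, 0.035, 0, 0, 0, 255],
    [0, 0, 0.035, 0, 0, 0, 255],
    [0, 0, 0.012, 0, 0, 0, 255],
    [0, 0, 0, 0, 0, 0, 255],
    [0, 0, 0, 0, 0, 0, 255],
    [0, 0, 0, 0, 0, 0, 255],
  ],
)

```text
time_s: 30.55
position: [0.4909, 0.2122, 0.0473]
tool_rot: [[0.996, -0.092, 0.004], [-0.092, -0.996, 0.001], [0.004, -0.001, -1.0]]
wrist_force: [0.0, 0.9, -0.7]
grip_width: 0.0431
```

```bash
python3 - <<'E'
from h import *
st(C(-45,62,28))
E
```

```text
pos [0.4909 0.2122 0.0473] chest [-43.4  62.6  47.3] w 0.0431 F [ 0.   0.9 -0.7] yawerr -0.003 tilt [0.0044 0.0009]
delta [-0.0017  0.0006  0.0193]
```

>>> step_arm(
  steps=[
    [0, 0, 0.01, 0, 0, 0, 255],
    [0, 0, 0.008, 0, 0, 0, 255],
    [0, 0, 0.002, 0, 0, 0, 255],
    [0, 0, 0, 0, 0, 0, 255],
    [0, 0, 0, 0, 0, 0, 255],
  ],
)

```text
time_s: 30.97
position: [0.491, 0.2126, 0.0273]
tool_rot: [[0.996, -0.09, 0.004], [-0.09, -0.996, 0.0], [0.004, -0.001, -1.0]]
wrist_force: [-1.8, -1.4, 8.2]
grip_width: 0.0429
```

>>> step_arm(
  steps=[
    [0, 0, 0, 0, 0, 0, 100],
    [0, 0, 0, 0, 0, 0, 95],
    [0, 0, 0, 0, 0, 0, 95],
    [0, 0, -0.02, 0, 0, 0, 95],
    [0, 0, -0.035, 0, 0, 0, 95],
    [0, 0, -0.035, 0, 0, 0, 95],
    [0, 0, -0.035, 0, 0, 0, 95],
    [0, 0, -0.035, 0, 0, 0, 95],
    [0, 0, -0.035, 0, 0, 0, 95],
    [0, 0, -0.035, 0, 0, 0, 95],
  ],
)

```text
time_s: 31.8
position: [0.4876, 0.2122, 0.2556]
tool_rot: [[0.996, -0.091, -0.002], [-0.091, -0.996, -0.0], [-0.002, 0.0, -1.0]]
wrist_force: [0.6, 0.4, 0.0]
grip_width: 0.0535
```

```bash
python3 - <<'E'
from h import *
st((.5345,-.4245,.26))
im=get_image('side'); P=cloud(im); q=(P-O)@Rc()*1000
m=(q[...,2]>45)&(q[...,2]<66)&(abs(q[...,0])<95)&(q[...,1]>-25)&(q[...,1]<155)&(im['img'].min(-1)>150); n,l,s,c=cv2.connectedComponentsWithStats(m.astype(np.uint8))
for k in range(1,n):
    if s[k,4]>15: print(s[k,4],inv(p3(im,*c[k],.058)))
E
```

```text
pos [0.4876 0.2122 0.2556] chest [-46.6  62.3 255.6] w 0.0535 F [0.6 0.4 0. ] yawerr -0.002 tilt [-0.0023 -0.0002]
delta [ 0.1044  0.6298 -0.0044]
173 [-45.3141  85.7239  58.    ]
```

>>> step_arm(
  steps=[
    [0, 0.035, 0, 0, 0, 0, 60],
    [0, 0.035, 0, 0, 0, 0, 60],
    [0, 0.035, 0, 0, 0, 0, 60],
    [0, 0.035, 0, 0, 0, 0, 60],
    [0, 0.035, 0, 0, 0, 0, 60],
    [0, 0.035, 0, 0, 0, 0, 60],
    [0, 0.035, 0, 0, 0, 0, 60],
    [0, 0.035, 0, 0, 0, 0, 60],
    [0, 0.035, 0, 0, 0, 0, 60],
    [0, 0.035, 0, 0, 0, 0, 60],
  ],
)

```text
time_s: 32.68
position: [0.4559, -0.1375, 0.2538]
tool_rot: [[0.996, -0.091, -0.001], [-0.091, -0.996, 0.001], [-0.002, -0.001, -1.0]]
wrist_force: [-0.1, -0.3, -0.4]
grip_width: 0.065
```

>>> step_arm(
  steps=[
    [0.013, 0.035, 0, 0, 0, 0, 60],
    [0.013, 0.035, 0, 0, 0, 0, 60],
    [0.013, 0.035, 0, 0, 0, 0, 60],
    [0.013, 0.035, 0, 0, 0, 0, 60],
    [0.013, 0.035, 0, 0, 0, 0, 60],
    [0.013, 0.035, 0, 0, 0, 0, 60],
    [0.013, 0.035, 0, 0, 0, 0, 60],
    [0.013, 0.035, 0, 0, 0, 0, 60],
    [0, 0, 0.03, 0, 0, 0, 60],
    [0, 0, 0.03, 0, 0, 0, 60],
  ],
)

```text
time_s: 33.52
position: [0.5358, -0.4276, 0.1952]
tool_rot: [[0.996, -0.093, 0.003], [-0.093, -0.996, -0.003], [0.003, 0.002, -1.0]]
wrist_force: [-0.4, 0.9, -1.0]
grip_width: 0.0653
```

>>> step_arm(
  steps=[
    [0, 0, 0.035, 0, 0, 0, 60],
    [0, 0, 0.035, 0, 0, 0, 60],
    [0, 0, 0.02, 0, 0, 0, 60],
    [0, 0, 0, 0, 0, 0, 60],
    [0, 0, 0, 0, 0, 0, 60],
    [0, 0, 0, 0, 0, 0, 60],
  ],
)

```text
time_s: 34.02
position: [0.5358, -0.4252, 0.1062]
tool_rot: [[0.996, -0.091, 0.001], [-0.091, -0.996, -0.001], [0.002, 0.001, -1.0]]
wrist_force: [0.2, 0.2, -0.1]
grip_width: 0.0651
```

```bash
python3 - <<'E'
from h import *
st((.5345,-.4245,.013));objs()
E
```

```text
pos [ 0.5358 -0.4252  0.1062] chest [  58.  -568.3  106.2] w 0.0651 F [ 0.2  0.2 -0.1] yawerr -0.002 tilt [ 0.0014 -0.0014]
delta [-0.0015 -0.0007  0.0932]
side jar 94 [ 0.3497 -0.17  ] [236. 129. 251.]
side jar 155 [ 0.3392 -0.2663] [255. 255. 177.]
side jar 187 [ 0.5329 -0.4271] [249. 249. 247.]
side tin 153 [ 0.5774 -0.3112] [243. 244. 244.]
side tin 288 [ 0.4543 -0.3211] [248. 248. 249.]
```

>>> step_arm(
  steps=[
    [0, 0, 0.03, 0, 0, 0, 60],
    [0, 0, 0.03, 0, 0, 0, 60],
    [0, 0, 0.02, 0, 0, 0, 60],
    [0, 0, 0.012, 0, 0, 0, 60],
    [0, 0, 0, 0, 0, 0, 60],
    [0, 0, 0, 0, 0, 0, 255],
    [0, 0, 0, 0, 0, 0, 255],
    [0, 0, 0, 0, 0, 0, 255],
  ],
)

```text
time_s: 34.73
position: [0.5366, -0.4262, 0.0158]
tool_rot: [[0.996, -0.091, 0.004], [-0.091, -0.996, -0.004], [0.004, 0.003, -1.0]]
wrist_force: [0.7, -0.8, 4.9]
grip_width: 0.043
```

```bash
python3 - <<'E'
from h import *
st(C(-45,13,270));
E
```

```text
pos [ 0.5366 -0.4262  0.0158] chest [  59.  -569.2   15.8] w 0.043 F [ 0.7 -0.8  4.9] yawerr -0.002 tilt [ 0.0036 -0.0038]
delta [-0.1041 -0.5812 -0.2567]
```

>>> step_arm(
  steps=[
    [0, 0, -0.01, 0, 0, 0, 255],
    [0, 0, -0.035, 0, 0, 0, 255],
    [-0.015, 0, -0.035, 0, 0, 0, 255],
    [-0.015, 0, -0.035, 0, 0, 0, 255],
    [-0.015, 0, -0.035, 0, 0, 0, 255],
    [-0.015, 0, -0.035, 0, 0, 0, 255],
    [-0.015, 0, -0.035, 0, 0, 0, 255],
    [-0.015, 0, -0.035, 0, 0, 0, 255],
    [-0.014, -0.02, 0, 0, 0, 0, 255],
    [0, -0.035, 0, 0, 0, 0, 255],
  ],
)

```text
time_s: 35.57
position: [0.4352, -0.3634, 0.2732]
tool_rot: [[0.995, -0.096, 0.005], [-0.096, -0.995, -0.008], [0.005, 0.008, -1.0]]
wrist_force: [0.4, 0.4, -1.7]
grip_width: 0.0436
```

>>> step_arm(
  steps=[
    [0, -0.035, 0, 0, 0, 0, 255],
    [0, -0.035, 0, 0, 0, 0, 255],
    [0, -0.035, 0, 0, 0, 0, 255],
    [0, -0.035, 0, 0, 0, 0, 255],
    [0, -0.035, 0, 0, 0, 0, 255],
    [0, -0.035, 0, 0, 0, 0, 255],
    [0, -0.035, 0, 0, 0, 0, 255],
    [0, -0.035, 0, 0, 0, 0, 255],
    [0, -0.035, 0, 0, 0, 0, 255],
    [0, -0.035, 0, 0, 0, 0, 255],
  ],
)

```text
time_s: 36.4
position: [0.4678, -0.0101, 0.2691]
tool_rot: [[0.996, -0.091, 0.002], [-0.091, -0.996, -0.001], [0.002, 0.0, -1.0]]
wrist_force: [0.7, 0.3, -0.2]
grip_width: 0.0428
```

>>> step_arm(
  steps=[
    [0, -0.035, 0, 0, 0, 0, 255],
    [0, -0.035, 0, 0, 0, 0, 255],
    [0, -0.035, 0, 0, 0, 0, 255],
    [0, -0.035, 0, 0, 0, 0, 255],
    [0, -0.035, 0, 0, 0, 0, 255],
    [0, 0, 0, 0, 0, 0, 255],
    [0, 0, 0, 0, 0, 0, 255],
    [0, 0, 0, 0, 0, 0, 255],
  ],
)

```text
time_s: 37.07
position: [0.4839, 0.1622, 0.2684]
tool_rot: [[0.996, -0.09, 0.001], [-0.09, -0.996, -0.001], [0.001, 0.001, -1.0]]
wrist_force: [-1.0, -0.4, -0.2]
grip_width: 0.0435
```

```bash
python3 - <<'E'
from h import *
st(C(-45,13,25));
E
```

```text
pos [0.4839 0.1622 0.2684] chest [-45.8  12.2 268.4] w 0.0435 F [-1.  -0.4 -0.2] yawerr -0.001 tilt [ 0.0007 -0.0006]
delta [ 0.0006 -0.0009  0.2434]
```

>>> step_arm(
  steps=[
    [0, 0, 0.035, 0, 0, 0, 255],
    [0, 0, 0.035, 0, 0, 0, 255],
    [0, 0, 0.035, 0, 0, 0, 255],
    [0, 0, 0.035, 0, 0, 0, 255],
    [0, 0, 0.035, 0, 0, 0, 255],
    [0, 0, 0.035, 0, 0, 0, 255],
    [0, 0, 0.012, 0, 0, 0, 255],
    [0, 0, 0, 0, 0, 0, 255],
    [0, 0, 0, 0, 0, 0, 255],
  ],
)

```text
time_s: 37.82
position: [0.4849, 0.1616, 0.0465]
tool_rot: [[0.996, -0.092, 0.0], [-0.092, -0.996, -0.0], [0.0, 0.0, -1.0]]
wrist_force: [0.5, 0.0, -0.7]
grip_width: 0.0432
```

```bash
python3 - <<'E'
from h import *
st(C(-45,13,25));
E
```

```text
pos [0.4849 0.1616 0.0465] chest [-44.9  11.7  46.5] w 0.0432 F [ 0.5  0.  -0.7] yawerr -0.003 tilt [ 0.0003 -0.0001]
delta [-0.0002 -0.0013  0.0215]
```

>>> step_arm(
  steps=[
    [0, 0, 0.01, 0, 0, 0, 255],
    [0, 0, 0.01, 0, 0, 0, 255],
    [0, 0, 0.003, 0, 0, 0, 255],
    [0, 0, 0, 0, 0, 0, 255],
    [0, 0, 0, 0, 0, 0, 255],
  ],
)

```text
time_s: 38.23
position: [0.487, 0.1625, 0.0241]
tool_rot: [[0.996, -0.091, 0.007], [-0.091, -0.996, 0.001], [0.007, -0.001, -1.0]]
wrist_force: [5.5, 0.1, -2.3]
grip_width: 0.043
```

>>> step_arm(
  steps=[
    [0, 0, 0, 0, 0, 0, 100],
    [0, 0, 0, 0, 0, 0, 95],
    [0, 0, 0, 0, 0, 0, 95],
    [0, 0, -0.02, 0, 0, 0, 95],
    [0, 0, -0.035, 0, 0, 0, 95],
    [0, 0, -0.035, 0, 0, 0, 95],
    [0, 0, -0.035, 0, 0, 0, 95],
    [0, 0, -0.035, 0, 0, 0, 95],
    [0, 0, -0.035, 0, 0, 0, 95],
    [0, 0, -0.035, 0, 0, 0, 95],
  ],
)

```text
time_s: 39.07
position: [0.4836, 0.1625, 0.255]
tool_rot: [[0.996, -0.091, 0.0], [-0.091, -0.996, 0.0], [0.0, -0.0, -1.0]]
wrist_force: [0.9, 1.1, 0.1]
grip_width: 0.0536
```

```bash
python3 - <<'E'
from h import *
st((.586,-.312,.25));im=objs();save(im,'side10.png')
cv2.imwrite('pics/side10c.png',cv2.resize(im['img'][100:300,150:390],None,fx=3.3,fy=3,interpolation=cv2.INTER_CUBIC)[...,::-1])
E
```

```text
pos [0.4836 0.1625 0.255 ] chest [-46.2  12.5 255. ] w 0.0536 F [0.9 1.1 0.1] yawerr -0.002 tilt [0.0003 0.0001]
delta [0.1449 0.4633 0.005 ]
side jar 41 [ 0.348  -0.1706] [229. 122. 248.]
side jar 153 [ 0.3393 -0.2661] [255. 255. 165.]
side tin 257 [ 0.5852 -0.3155] [242. 242. 243.]
side tin 294 [ 0.4541 -0.3217] [244. 244. 244.]
```

View pics/side10c.png

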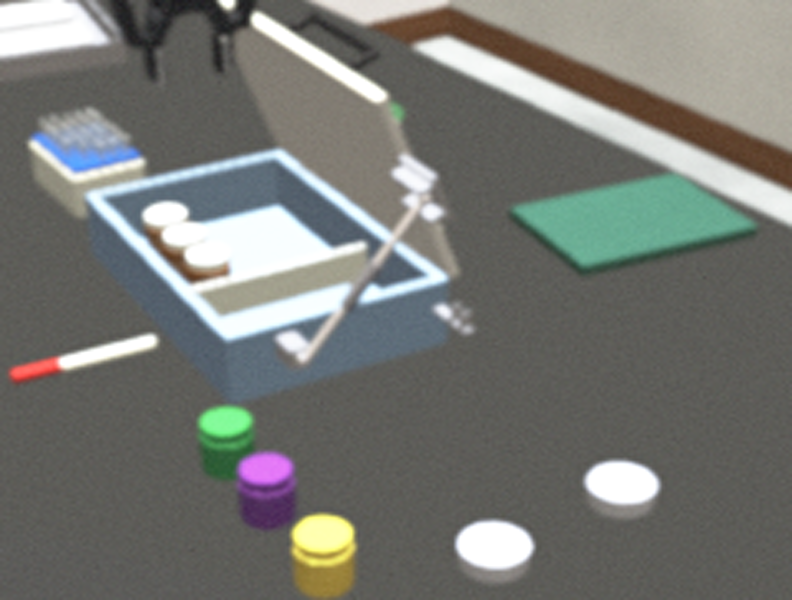

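Three jars stand upright in the wide bay around (185,240), the lid is propped, and the tins are at (495,550) and (622,487). Next is the first tin.

>>> step_arm(
  steps=[
    [0, 0.036, 0, 0, 0, 0, 30],
    [0, 0.036, 0, 0, 0, 0, 30],
    [0, 0.036, 0, 0, 0, 0, 30],
    [0, 0.036, 0, 0, 0, 0, 30],
    [0, 0.036, 0, 0, 0, 0, 30],
    [0, 0.036, 0, 0, 0, 0, 30],
    [0, 0.036, 0, 0, 0, 0, 30],
    [0, 0.036, 0, 0, 0, 0, 30],
    [0, 0.035, 0, 0, 0, 0, 30],
    [0.029, 0.035, 0, 0, 0, 0, 30],
  ],
)

```text
time_s: 39.95
position: [0.4756, -0.1947, 0.2526]
tool_rot: [[0.996, -0.092, -0.002], [-0.092, -0.996, 0.001], [-0.002, -0.0, -1.0]]
wrist_force: [0.8, 0.3, 0.7]
grip_width: 0.0753
```

>>> step_arm(
  steps=[
    [0.029, 0.035, 0, 0, 0, 0, 30],
    [0.029, 0.035, 0, 0, 0, 0, 30],
    [0.029, 0.035, 0, 0, 0, 0, 30],
    [0.028, 0, 0.035, 0, 0, 0, 30],
    [0, 0, 0.035, 0, 0, 0, 30],
    [0, 0, 0.035, 0, 0, 0, 30],
    [0, 0, 0.035, 0, 0, 0, 30],
    [0, 0, 0.03, 0, 0, 0, 30],
    [0, 0, 0, 0, 0, 0, 30],
    [0, 0, 0, 0, 0, 0, 30],
  ],
)

```text
time_s: 40.78
position: [0.5738, -0.298, 0.0832]
tool_rot: [[0.996, -0.091, -0.004], [-0.091, -0.996, 0.003], [-0.004, -0.003, -1.0]]
wrist_force: [0.6, 0.3, 1.1]
grip_width: 0.0757
```

>>> step_arm(
  steps=[
    [0, 0, 0, 0, 0, 0, 30],
  ],
)

```text
time_s: 40.87
position: [0.5762, -0.2998, 0.0874]
tool_rot: [[0.996, -0.091, 0.002], [-0.091, -0.996, -0.002], [0.003, 0.002, -1.0]]
wrist_force: [0.1, 0.5, 0.4]
grip_width: 0.0759
```

```bash
python3 - <<'E'
from h import *
st((.586,-.312,.003));im=objs()
E
```

```text
pos [ 0.5762 -0.2998  0.0874] chest [  87.1 -439.8   87.4] w 0.0759 F [0.1 0.5 0.4] yawerr -0.002 tilt [ 0.0025 -0.0018]
delta [0.0107 0.0111 0.0845]
side jar 96 [ 0.3497 -0.1701] [236. 129. 251.]
side jar 155 [ 0.3392 -0.2663] [255. 255. 178.]
side tin 257 [ 0.5853 -0.3154] [245. 245. 246.]
side tin 292 [ 0.4542 -0.3216] [246. 246. 247.]
```

>>> step_arm(
  steps=[
    [0.005, 0.006, 0.02, 0, 0, 0, 30],
    [0.005, 0.006, 0.02, 0, 0, 0, 30],
    [0, 0, 0.02, 0, 0, 0, 30],
    [0, 0, 0.01, 0, 0, 0, 30],
    [0, 0, 0, 0, 0, 0, 30],
    [0, 0, 0, 0, 0, 0, 30],
    [0, 0, 0, 0, 0, 0, 30],
  ],
)

```text
time_s: 41.5
position: [0.5852, -0.3128, 0.0176]
tool_rot: [[0.996, -0.091, 0.003], [-0.091, -0.996, -0.002], [0.003, 0.002, -1.0]]
wrist_force: [0.5, 1.0, 0.2]
grip_width: 0.0752
```

```bash
python3 - <<'E'
from h import *
st((.586,-.312,.003))
E
```

```text
pos [ 0.5852 -0.3128  0.0176] chest [  97.2 -451.9   17.6] w 0.0752 F [0.5 1.  0.2] yawerr -0.002 tilt [ 0.003  -0.0022]
delta [ 0.0007 -0.0009  0.0146]
```

>>> step_arm(
  steps=[
    [0, 0, 0.007, 0, 0, 0, 30],
    [0, 0, 0.007, 0, 0, 0, 30],
    [0, 0, 0, 0, 0, 0, 30],
    [0, 0, 0, 0, 0, 0, 120],
    [0, 0, 0, 0, 0, 0, 120],
    [0, 0, 0, 0, 0, 0, 200],
    [0, 0, 0, 0, 0, 0, 200],
  ],
  squeeze=40,
)

```text
time_s: 42.08
position: [0.5842, -0.3123, 0.0017]
tool_rot: [[0.996, -0.091, 0.001], [-0.091, -0.996, -0.001], [0.001, 0.001, -1.0]]
wrist_force: [0.0, 0.4, 1.7]
grip_width: 0.0525
```

```bash
python3 - <<'E'
from h import *
st()
E
```

```text
pos [ 0.5842 -0.3123  0.0017] chest [  96.2 -451.5    1.7] w 0.0525 F [0.  0.4 1.7] yawerr -0.002 tilt [ 0.0008 -0.0006]
```

>>> step_arm(
  steps=[
    [0, 0, -0.01, 0, 0, 0, 200],
    [0, 0, -0.03, 0, 0, 0, 200],
    [-0.02, 0, -0.035, 0, 0, 0, 200],
    [-0.02, 0, -0.035, 0, 0, 0, 200],
    [-0.02, 0, -0.035, 0, 0, 0, 200],
    [-0.02, 0, -0.035, 0, 0, 0, 200],
    [-0.02, 0, -0.035, 0, 0, 0, 200],
    [-0.02, 0, -0.035, 0, 0, 0, 200],
    [-0.02, -0.02, 0, 0, 0, 0, 200],
    [0, -0.033, 0, 0, 0, 0, 200],
  ],
)

```text
time_s: 42.92
position: [0.4478, -0.2485, 0.2553]
tool_rot: [[0.995, -0.096, 0.004], [-0.096, -0.995, -0.005], [0.004, 0.005, -1.0]]
wrist_force: [1.0, 0.1, -1.0]
grip_width: 0.0523
```

>>> step_arm(
  steps=[
    [0, -0.034, 0, 0, 0, 0, 200],
    [0, -0.034, 0, 0, 0, 0, 200],
    [0, -0.034, 0, 0, 0, 0, 200],
    [0, -0.034, 0, 0, 0, 0, 200],
    [0, -0.034, 0, 0, 0, 0, 200],
    [0, -0.034, 0, 0, 0, 0, 200],
    [0, -0.034, 0, 0, 0, 0, 200],
    [0, -0.03, 0, 0, 0, 0, 200],
    [0, 0, 0, 0, 0, 0, 200],
    [0, 0, 0, 0, 0, 0, 200],
  ],
)

```text
time_s: 43.75
position: [0.4732, 0.0217, 0.2515]
tool_rot: [[0.996, -0.087, 0.0], [-0.087, -0.996, -0.0], [0.0, 0.0, -1.0]]
wrist_force: [0.4, 0.9, -1.3]
grip_width: 0.0526
```

```bash
python3 - <<'E'
from h import *
st(C(-45,-129,12));objs()
E
```

```text
pos [0.4732 0.0217 0.2515] chest [ -44.  -128.7  251.5] w 0.0526 F [ 0.4  0.9 -1.3] yawerr 0.001 tilt [ 0.0001 -0.0005]
delta [-0.001   0.0002  0.2395]
side jar 60 [ 0.3495 -0.1705] [230. 123. 248.]
side jar 153 [ 0.3393 -0.2661] [255. 255. 167.]
side tin 292 [ 0.4542 -0.3213] [245. 245. 246.]
```

>>> step_arm(
  steps=[
    [0, 0, 0.035, 0, 0, 0, 200],
    [0, 0, 0.035, 0, 0, 0, 200],
    [0, 0, 0.035, 0, 0, 0, 200],
    [0, 0, 0.035, 0, 0, 0, 200],
    [0, 0, 0.035, 0, 0, 0, 200],
    [0, 0, 0.03, 0, 0, 0, 200],
    [0, 0, 0.015, 0, 0, 0, 200],
    [0, 0, 0, 0, 0, 0, 200],
    [0, 0, 0, 0, 0, 0, 200],
    [0, 0, 0, 0, 0, 0, 200],
  ],
)

```text
time_s: 44.63
position: [0.4741, 0.0193, 0.0316]
tool_rot: [[0.996, -0.093, 0.001], [-0.093, -0.996, -0.0], [0.001, 0.0, -1.0]]
wrist_force: [-0.0, -0.4, -0.3]
grip_width: 0.0526
```

```bash
python3 - <<'E'
from h import *
st(C(-45,-129,11))
E
```

```text
pos [0.4741 0.0193 0.0316] chest [ -42.9 -131.1   31.6] w 0.0526 F [-0.  -0.4 -0.3] yawerr -0.004 tilt [ 0.0007 -0.0003]
delta [-0.0021 -0.0021  0.0206]
```

>>> step_arm(
  steps=[
    [-0.001, -0.002, 0.01, 0, 0, 0, 200],
    [0, 0, 0.01, 0, 0, 0, 200],
    [0, 0, 0.001, 0, 0, 0, 200],
    [0, 0, 0, 0, 0, 0, 200],
    [0, 0, 0, 0, 0, 0, 200],
  ],
)

```text
time_s: 45.05
position: [0.4815, 0.0208, 0.0138]
tool_rot: [[0.995, -0.093, 0.022], [-0.093, -0.996, -0.003], [0.022, 0.001, -1.0]]
wrist_force: [15.8, -0.8, -4.0]
grip_width: 0.0519
```

>>> step_arm(
  steps=[
    [0, 0, 0, 0, 0, 0, 70],
    [0, 0, 0, 0, 0, 0, 70],
    [0, 0, 0, 0, 0, 0, 70],
    [0, 0, -0.02, 0, 0, 0, 70],
    [0, 0, -0.035, 0, 0, 0, 70],
    [0, 0, -0.035, 0, 0, 0, 70],
    [0, 0, -0.035, 0, 0, 0, 70],
    [0, 0, -0.035, 0, 0, 0, 70],
    [0, 0, -0.035, 0, 0, 0, 70],
    [0, 0, -0.035, 0, 0, 0, 70],
  ],
)

```text
time_s: 45.88
position: [0.4726, 0.0224, 0.2423]
tool_rot: [[0.996, -0.091, 0.002], [-0.091, -0.996, -0.0], [0.002, 0.0, -1.0]]
wrist_force: [0.9, -0.7, -0.8]
grip_width: 0.062
```

```bash
python3 - <<'E'
from h import *
st((.456,-.318,.25))
rodang();im=objs()
P=cloud(im);q=(P-O)@Rc()*1000
m=(q[...,2]>18)&(q[...,2]<34)&(abs(q[...,0])<90)&(q[...,1]>-158)&(q[...,1]<-50); print(m.sum(),np.median(q[m],0) if m.any() else '')
E
```

```text
pos [0.4726 0.0224 0.2423] chest [ -44.7 -128.1  242.3] w 0.062 F [ 0.9 -0.7 -0.8] yawerr -0.002 tilt [ 0.0018 -0.0004]
delta [ 0.0145  0.3405 -0.0076]
side 15 40 25 ang [0.696 0.839 0.955] y -209.2
side 40 60 20 ang [0.814 0.852 0.919] y -209.1
side 60 110 86 ang [0.815 0.884 0.928] y -210.6
side 110 140 36 ang [0.834 0.866 0.89 ] y -208.4
side 140 160 22 ang [0.853 0.867 0.886] y -208.9
side 160 176 35 ang [0.795 0.835 0.877] y -210.7
side 176 195 85 ang [0.797 0.875 0.978] y -213.1
side jar 66 [ 0.3493 -0.1713] [231. 123. 249.]
side jar 150 [ 0.3393 -0.2659] [255. 255. 167.]
side tin 294 [ 0.4541 -0.3215] [244. 244. 245.]
0
```

>>> step_arm(
  steps=[
    [0, 0.034, 0, 0, 0, 0, 30],
    [0, 0.034, 0, 0, 0, 0, 30],
    [0, 0.034, 0, 0, 0, 0, 30],
    [0, 0.034, 0, 0, 0, 0, 30],
    [0, 0.034, 0, 0, 0, 0, 30],
    [0, 0.034, 0, 0, 0, 0, 30],
    [0.003, 0.034, 0, 0, 0, 0, 30],
    [0.003, 0.034, 0, 0, 0, 0, 30],
    [0.003, 0.034, 0, 0, 0, 0, 30],
    [0.003, 0.034, 0, 0, 0, 0, 30],
  ],
)

```text
time_s: 46.82
position: [0.4533, -0.3189, 0.2396]
tool_rot: [[0.996, -0.091, 0.0], [-0.091, -0.996, -0.0], [0.0, 0.0, -1.0]]
wrist_force: [1.2, 0.2, 0.6]
grip_width: 0.0752
```

>>> step_arm(
  steps=[
    [0, 0, 0.035, 0, 0, 0, 30],
    [0, 0, 0.035, 0, 0, 0, 30],
    [0, 0, 0.035, 0, 0, 0, 30],
    [0, 0, 0.035, 0, 0, 0, 30],
    [0, 0, 0.03, 0, 0, 0, 30],
    [0, 0, 0.02, 0, 0, 0, 30],
    [0, 0, 0, 0, 0, 0, 30],
    [0, 0, 0, 0, 0, 0, 30],
    [0, 0, 0, 0, 0, 0, 30],
  ],
)

```text
time_s: 47.57
position: [0.4546, -0.318, 0.0515]
tool_rot: [[0.996, -0.091, 0.002], [-0.091, -0.996, -0.002], [0.002, 0.002, -1.0]]
wrist_force: [-0.3, -0.1, 0.7]
grip_width: 0.0751
```

```bash
python3 - <<'E'
from h import *
st((.456,-.318,.003));objs()
im=get_image('top');P=cloud(im);q=(P-O)@Rc()*1000
m=(q[...,2]>18)&(q[...,2]<34)&(abs(q[...,0])<90)&(q[...,1]>-155)&(q[...,1]<-45); print(m.sum(),np.median(q[m],0) if m.any() else '')
cv2.imwrite('pics/top11c.png',cv2.resize(im['img'][140:240,150:290],None,fx=5,fy=5,interpolation=cv2.INTER_CUBIC)[...,::-1])
E
```

```text
pos [ 0.4546 -0.318   0.0515] chest [ -32.3 -468.7   51.5] w 0.0751 F [-0.3 -0.1  0.7] yawerr -0.002 tilt [ 0.0017 -0.0018]
delta [ 0.0013 -0.0002  0.0485]
side jar 101 [ 0.3491 -0.1699] [236. 130. 251.]
side jar 157 [ 0.3391 -0.2665] [255. 255. 178.]
side tin 296 [ 0.4539 -0.3217] [245. 245. 246.]
179 [ -35.9234 -126.5548   24.7042]
```

View pics/top11c.png

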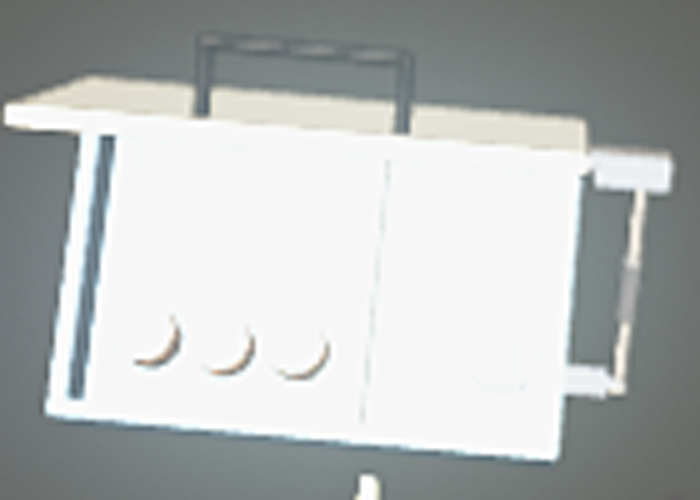

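Picture 13 shows the three jars standing in the wide bay and the first tin at about (500,365) in the narrow bay. Depth puts that tin at chest (-36,-127) with its top at 25 mm, so it lies flat. Now the second tin.

>>> step_arm(
  steps=[
    [0.001, 0, 0.02, 0, 0, 0, 30],
    [0, 0, 0.015, 0, 0, 0, 30],
    [0, 0, 0.008, 0, 0, 0, 30],
    [0, 0, 0.005, 0, 0, 0, 30],
    [0, 0, 0, 0, 0, 0, 30],
    [0, 0, 0, 0, 0, 0, 120],
    [0, 0, 0, 0, 0, 0, 120],
    [0, 0, 0, 0, 0, 0, 200],
    [0, 0, 0, 0, 0, 0, 200],
  ],
)

```text
time_s: 48.42
position: [0.4559, -0.3183, 0.0038]
tool_rot: [[0.996, -0.091, 0.002], [-0.091, -0.996, -0.002], [0.002, 0.002, -1.0]]
wrist_force: [0.8, 0.1, 5.1]
grip_width: 0.0521
```

```bash
python3 - <<'E'
from h import *
st(C(-45,-66,252))
E
```

```text
pos [ 0.4559 -0.3183  0.0038] chest [ -31.  -468.9    3.8] w 0.0521 F [0.8 0.1 5.1] yawerr -0.002 tilt [ 0.0023 -0.0023]
delta [-0.0142 -0.4024 -0.249 ]
```

>>> step_arm(
  steps=[
    [0, 0, -0.01, 0, 0, 0, 200],
    [0, 0, -0.03, 0, 0, 0, 200],
    [-0.002, 0, -0.035, 0, 0, 0, 200],
    [-0.002, 0, -0.035, 0, 0, 0, 200],
    [-0.002, 0, -0.035, 0, 0, 0, 200],
    [-0.002, 0, -0.035, 0, 0, 0, 200],
    [-0.002, 0, -0.035, 0, 0, 0, 200],
    [-0.002, 0, -0.035, 0, 0, 0, 200],
    [-0.002, -0.03, 0, 0, 0, 0, 200],
    [0, -0.034, 0, 0, 0, 0, 200],
  ],
)

```text
time_s: 49.25
position: [0.4472, -0.2537, 0.2563]
tool_rot: [[0.996, -0.094, 0.005], [-0.094, -0.996, -0.005], [0.005, 0.004, -1.0]]
wrist_force: [0.3, -0.1, -1.6]
grip_width: 0.0521
```

>>> step_arm(
  steps=[
    [0, -0.034, 0, 0, 0, 0, 200],
    [0, -0.034, 0, 0, 0, 0, 200],
    [0, -0.034, 0, 0, 0, 0, 200],
    [0, -0.034, 0, 0, 0, 0, 200],
    [0, -0.034, 0, 0, 0, 0, 200],
    [0, -0.034, 0, 0, 0, 0, 200],
    [0, -0.034, 0, 0, 0, 0, 200],
    [0, -0.034, 0, 0, 0, 0, 200],
    [0, -0.034, 0, 0, 0, 0, 200],
    [0, -0.032, 0, 0, 0, 0, 200],
  ],
)

```text
time_s: 50.08
position: [0.4767, 0.0862, 0.2525]
tool_rot: [[0.996, -0.091, 0.0], [-0.091, -0.996, 0.0], [-0.0, -0.0, -1.0]]
wrist_force: [1.1, -0.5, 0.1]
grip_width: 0.0517
```

>>> step_arm(
  steps=[
    [0, 0, 0, 0, 0, 0, 200],
    [0, 0, 0, 0, 0, 0, 200],
    [0, 0, 0, 0, 0, 0, 200],
  ],
)

```text
time_s: 50.33
position: [0.4771, 0.0842, 0.2522]
tool_rot: [[0.996, -0.09, -0.0], [-0.09, -0.996, -0.001], [-0.0, 0.001, -1.0]]
wrist_force: [0.4, -0.0, -1.7]
grip_width: 0.0518
```

```bash
python3 - <<'E'
from h import *
st(C(-43,-66,32))
E
```

```text
pos [0.4771 0.0842 0.2522] chest [-45.7 -66.1 252.2] w 0.0518 F [ 0.4 -0.  -1.7] yawerr -0.001 tilt [-0.0004 -0.0005]
delta [ 0.0028 -0.0002  0.2202]
```

>>> step_arm(
  steps=[
    [0.002, 0, 0.035, 0, 0, 0, 200],
    [0.002, 0, 0.035, 0, 0, 0, 200],
    [0, 0, 0.035, 0, 0, 0, 200],
    [0, 0, 0.035, 0, 0, 0, 200],
    [0, 0, 0.035, 0, 0, 0, 200],
    [0, 0, 0.03, 0, 0, 0, 200],
    [0, 0, 0.015, 0, 0, 0, 200],
    [0, 0, 0, 0, 0, 0, 200],
    [0, 0, 0, 0, 0, 0, 200],
    [0, 0, 0, 0, 0, 0, 200],
  ],
)

```text
time_s: 51.17
position: [0.4827, 0.0831, 0.0336]
tool_rot: [[0.996, -0.092, 0.002], [-0.092, -0.996, -0.0], [0.002, -0.0, -1.0]]
wrist_force: [-0.2, 0.2, -0.6]
grip_width: 0.0522
```

```bash
python3 - <<'E'
from h import *
st(C(-43,-66,13))
E
```

```text
pos [0.4827 0.0831 0.0336] chest [-40.1 -66.7  33.6] w 0.0522 F [-0.2  0.2 -0.6] yawerr -0.003 tilt [ 0.0022 -0.0002]
delta [-0.003  -0.0007  0.0206]
```

>>> step_arm(
  steps=[
    [0, 0, 0.01, 0, 0, 0, 200],
    [0, 0, 0.009, 0, 0, 0, 200],
    [0, 0, 0, 0, 0, 0, 200],
    [0, 0, 0, 0, 0, 0, 200],
  ],
)

```text
time_s: 51.5
position: [0.4862, 0.0835, 0.0153]
tool_rot: [[0.996, -0.092, 0.012], [-0.092, -0.996, -0.0], [0.012, -0.001, -1.0]]
wrist_force: [7.3, -0.6, -1.3]
grip_width: 0.0518
```

>>> step_arm(
  steps=[
    [0, 0, 0, 0, 0, 0, 70],
    [0, 0, 0, 0, 0, 0, 70],
    [0, 0, 0, 0, 0, 0, 70],
    [0, 0, -0.02, 0, 0, 0, 70],
    [0, 0, -0.035, 0, 0, 0, 70],
    [0, 0, -0.035, 0, 0, 0, 70],
    [0, 0, -0.035, 0, 0, 0, 70],
    [0, 0, -0.035, 0, 0, 0, 70],
    [0, 0, -0.035, 0, 0, 0, 70],
    [0, 0, -0.035, 0, 0, 0, 70],
  ],
)

```text
time_s: 52.33
position: [0.4814, 0.084, 0.2458]
tool_rot: [[0.996, -0.091, 0.002], [-0.091, -0.996, -0.0], [0.002, -0.0, -1.0]]
wrist_force: [-0.1, -0.5, 0.7]
grip_width: 0.0618
```

>>> step_arm(
  steps=[
    [-0.02, 0.034, 0, 0, 0, 0, 70],
    [0, 0.034, -0.02, 0, 0, 0, 70],
    [0, 0.034, 0, 0, 0, 0, 70],
    [0, 0.034, 0, 0, 0, 0, 70],
    [0, 0.034, 0, 0, 0, 0, 70],
    [0, 0.034, 0, 0, 0, 0, 70],
    [0, 0.034, 0, 0, 0, 0, 70],
    [0, 0.034, 0, 0, 0, 0, 70],
    [0, 0.034, 0, 0, 0, 0, 70],
    [0, 0, 0, 0, 0, 0, 70],
  ],
)

```text
time_s: 53.17
position: [0.4332, -0.2239, 0.264]
tool_rot: [[0.995, -0.096, 0.001], [-0.096, -0.995, -0.004], [0.002, 0.004, -1.0]]
wrist_force: [-0.6, 0.5, -0.6]
grip_width: 0.0619
```

```bash
python3 - <<'E'
from h import *
st();s=objs();save(s,'s12.png');rodang()
im=get_image('top');P=cloud(im);q=(P-O)@Rc()*1000
for nm,a in dict(tins=(18,34,-158,-40),jars=(44,66,-28,158)).items():
    m=(q[...,2]>a[0])&(q[...,2]<a[1])&(abs(q[...,0])<90)&(q[...,1]>a[2])&(q[...,1]<a[3]); n,l,S,c=cv2.connectedComponentsWithStats(m.astype(np.uint8))
    for k in range(1,n):
        if S[k,4]>15: print(nm,S[k,4],q[l==k].mean(0).round(1),'z10/90',np.percentile(q[l==k][:,2],[10,90]).round(1))
A=cv2.resize(s['img'][100:300,150:390],None,fx=3.3,fy=3,interpolation=cv2.INTER_CUBIC)
cv2.imwrite('pics/s12c.png',A[...,::-1])
print(recognise('top','tipbox')[:1])
E
```

```text
pos [ 0.4332 -0.2239  0.264 ] chest [ -62.1 -376.9  264. ] w 0.0619 F [-0.6  0.5 -0.6] yawerr -0.007 tilt [ 0.0012 -0.0036]
side jar 91 [ 0.3497 -0.17  ] [236. 129. 251.]
side jar 155 [ 0.3391 -0.2665] [255. 255. 176.]
side 15 40 25 ang [0.703 0.863 1.006] y -208.7
side 40 60 19 ang [0.804 0.882 0.94 ] y -209.0
side 60 110 85 ang [0.826 0.889 0.937] y -211.0
side 110 140 36 ang [0.842 0.87  0.898] y -209.0
side 140 160 22 ang [0.853 0.871 0.891] y -210.1
side 160 176 22 ang [0.818 0.865 0.885] y -208.1
side 176 195 38 ang [0.88  0.962 0.984] y -205.9
tins 178 [-37.1 -63.8  24.7] z10/90 [21.  28.4]
tins 177 [ -35.7 -126.3   24.8] z10/90 [20.9 28.6]
jars 109 [-44.1 118.6  56. ] z10/90 [49.9 60.9]
jars 124 [-47.7  67.2  55.9] z10/90 [50.8 60.6]
jars 122 [-45.7  15.4  56.3] z10/90 [50.6 61.3]
[{'uv': [122.0, 201.2], 'confidence': 0.82}]
```

View pics/s12c.png

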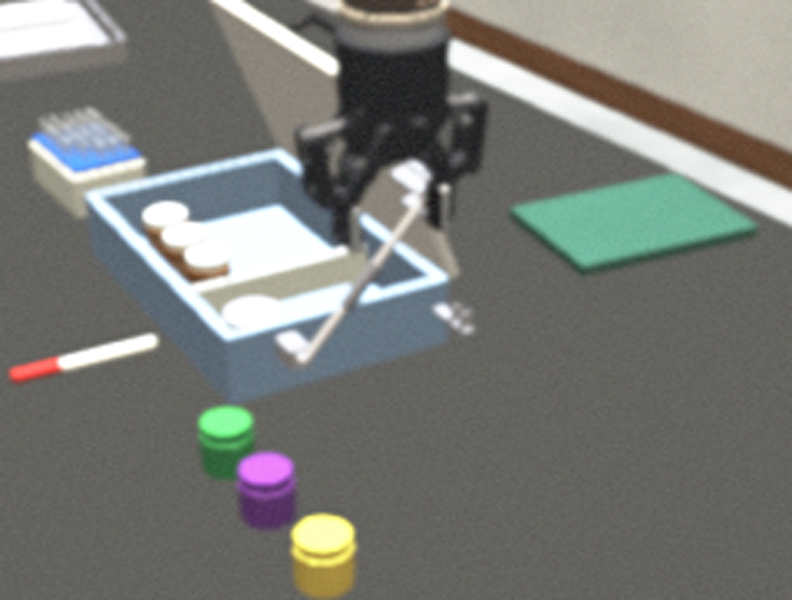

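All five samples are inside, the lid is still propped with the rod at about 0.87 rad, and the arm is clear of everything. Handing in.

```bash
python3 -c "
from station import *
print(finish_job())"
```

```text
the job is handed in; nothing more can be done
None
```

The sample chest is ready and the job is handed in. I raised the lid by its handle to about 1.47 rad and swung the rod up to about 0.87 rad. I then lowered the lid until it rested on the rod's tip and let go. After that I loaded the three amber jars into the wide bay and the two tins into the narrow bay, and left the green, purple and yellow look-alikes alone. It took about 53 s of robot time.

**Last checks:**
- **Lid and rod:** the lid held by itself through the whole loading. It rests at about 1.235 rad, which matches the tip sitting in the slot. The rod stayed at about 0.87 rad, inside the allowed range but not at the 0.93 you called good.
- **Jars and tins:** in the top camera the jar tops are level at about 56 mm and the tin tops at about 25 mm. That fits jars standing upright and tins lying flat on the floor.
- **Tip box:** I saw no change in the pictures.
- **Arm:** it was touching nothing when I handed in. The highest wrist force I read was about 33 N, while lifting the lid.

**Disagreements:** the two cameras differed by about 5 mm in y, so I used the average. Pressing the first tin onto the floor gave a brief sideways force of about 16 N.

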